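# Feed a drill core through the scanner's dust flap

## Task

Clear the wooden marker block off the core scanner's infeed bars into the open box of blocks, then lay the longest drill core from the rack on the bars and push it through the spring-loaded dust flap until it is wholly inside the machine and the flap has shut behind it. Let only the core itself push the flap open, and leave the other cores and everything else on the bench where they are.

Things in the scene. Friction and masses are not known exactly. Their poses are not given: they have to be found in the camera images.
- scanner: Fixed benchtop core scanner. Origin at bench level under the centre of the flap's outer face; x level into the machine, z up. Front at x = 0, y -90 to +170 mm: upright to 105 mm, then sloping back at 45 degrees to the top at 200 mm. A vertical gripper's body meets it before its fingers can push the core far enough: tilt the tool 40 to 50 degrees, fingertips pointing into the machine
- mouth (a point): Where the axis of a core on the bars crosses the plane of the front: scanner x = 0, y = 0, 55 mm above the bench; axes as the scanner's. The mouth spans y = -40 to +40 mm, 34 to 105 mm above the bench; the flap hangs in its upper part. The chamber behind is 80 mm wide, clear windowed above; a rubber end stop faces the mouth at x = +175 mm
- infeed (a point): Scanner x = -60, y = 0, 55 mm above the bench: axis of a core on the two infeed bars, its middle 60 mm before the flap; axes as the scanner's. Bars 8 mm thick, axes at y = +-14 mm, tops 42 mm above the bench, from scanner x = -165 through the mouth to +175; they cradle a 36 mm core. Beside them is free room down to a base plate 70 mm wide, 12 mm thick, scanner x -170 to 0
- flap (a joint): Aluminium dust flap, rad: 0 shut (upright), to 1.5 with its edge swung inward. 74 mm wide, 44 long, 3 thick, hinged at its top edge 103 mm above the bench. Spring and gravity shut it (0.025 N m at 0, 0.08 at 0.8 rad). A core opens it with 2 to 6 N; it then rests on the core's top at 0.8 rad, and drops shut only when the core's rear end is some 36 mm inside the front and the mouth is empty
- core_long: The longest drill core: grey banded stone cylinder, 36 mm diameter, 110 mm long, about 0.3 kg. Origin at its centre, x along its axis (either end is alike). Starts lying in one of the rack's three berths, any of them
- core_mid: Another stone core, 36 mm diameter, 82 mm long, same axes, in another berth of the rack; leave alone
- core_short: Another stone core, 36 mm diameter, 60 mm long, same axes, in another berth of the rack; leave alone
- rack: Fixed timber rack, board 130 x 250 x 12 mm, origin on the bench under its centre; three berths along its x at y = -88, 0 and +88 mm, each two strips 120 mm long whose outsides are 32 mm apart and whose tops are 28 mm above the bench. Cores lie in the berths with their axes along the rack's x, 43 mm above the bench; beside the strips is free room down to the board
- block: Driller's wooden marker block 70 (x) x 38 (y) x 30 (z) mm, 45 g, origin at the centre of its underside. Starts flat on the infeed bars (underside 42 mm above the bench), roughly along them, in front of the flap
- block_box: Fixed open plywood box for marker blocks, outside 120 (x) x 170 (y) x 45 (z) mm, walls and floor 7 mm, origin on the bench under its centre. One like block already lies in it, in the half at +y; the half at -y is empty
- bottle: White bottle, 62 mm diameter, 170 mm tall, origin at the centre of its underside; leave alone
- mug: Blue mug, 80 mm diameter, 90 mm tall, origin at the centre of its underside; leave alone
- hammer: Hammer lying on the bench, its own x along the handle (about 0.3 m long, under 40 mm high); leave alone
- tape: Flat black round tape case, 60 mm diameter, 22 mm tall, origin at the centre of its underside; leave alone
- scriber: Steel scriber, 10 mm thick, 120 mm long, lying along its own x, origin at its middle on the bench; leave alone

How it is judged:
On the way, in this order (a step that is already met when the one before it is completed fails the run):
1. the marker block lies in the block box, let go (x of block in the frame of block_box between -0.056 and 0.056 m and y of block in the frame of block_box between -0.081 and 0.081 m and z of block in the frame of block_box below 0.055 m and contact force between the fingers and block below 0.1 N), for 0.2 s.
2. the long core stands in the mouth on the bars and holds the flap open (value of joint flap above 0.6 rad and x of core_long in the frame of scanner between -0.03 and 0.05 m and distance between core_long and mouth below 0.06 m), for 0.1 s.
At the end, for the whole second after the job is handed in: The long core rests on the bars wholly inside the scanner (rear end behind the front's plane, axis within 12 mm and 0.1 rad of the bars' middle line), the flap is shut (below 0.06 rad), and the marker block rests in the block box, its origin inside the walls and below 55 mm (x of core_long in the frame of scanner between 0.057 and 0.13 m and y of core_long in the frame of scanner between -0.012 and 0.012 m and z of core_long in the frame of scanner between 0.047 and 0.063 m and angle between the x axis of core_long and the x axis of scanner, either way round below 0.1 rad and value of joint flap below 0.06 rad and linear speed of each of core_long, block below 0.02 m/s and x of block in the frame of block_box between -0.056 and 0.056 m and y of block in the frame of block_box between -0.081 and 0.081 m and z of block in the frame of block_box below 0.055 m); the robot touches nothing.
It fails at once if the flap is pushed open by something other than the long core (value of joint flap above 0.25 rad and (x of core_long in the frame of scanner below -0.075 m or y of core_long in the frame of scanner above 0.05 m or y of core_long in the frame of scanner below -0.05 m)).
It fails at once if another core is moved by more than 25 mm (distance of any of core_mid, core_short from where it was at the start of the episode above 0.025 m).
It fails at once if another thing on the bench (bottle, mug, hammer, tape or scriber) is moved by more than 25 mm (distance of any of bottle, mug, hammer, tape, scriber from where it was at the start of the episode above 0.025 m).
It also fails if it takes over 72 s, if anything falls off the work surface, if the arm or the gripper's body presses on something with over 40 N, if the wrist force passes 120 N, or if a joint passes its speed limit or range.

## Robot

A 6-joint arm with a two-finger parallel gripper is mounted at the origin on the work surface. World frame = base frame: x ahead of the robot, y to its left, z up, the work surface at z = 0. Lengths are in m, angles in rad, forces in N, time in s.
With the tool pointing down it reaches from about 0.35 to 0.775 m from the base axis. Payload 5.5 kg.
Tool frame: the origin (TCP) lies between the finger pads; the fingertips stand 17 mm ahead of it and the grasp point (between the pads) lies 2 mm behind it (env.finger_overhang is the distance from the TCP to the fingertips, in m); z points along the fingers, y is the direction in which the jaws open and shut (so a half turn about z gives the same grasp; the last joint's range is limited). The gripper opens to 85 mm and grips with 20 to 120 N. Pads are 22 mm wide; open, the fingers measure 114 mm over their backs; the gripper's body (76 mm by 85 mm) begins 54 mm behind the grasp point. The pads swing forward as they close: fully open they stand 13 mm farther back than shut.
Start: joints at [-1.244, 0.313, 0.046, 1.304, 0, 1.431], TCP at [0.259, -0.514, 0.248] pointing down, gripper open.
Joint ranges: [-2.76, 2.76], [-0.86, 1.69], [-1.03, 1.26], [-2.2, 2.34], [-1.47, 1.5], [-3.14, 3.14]. Speed limits (rad/s): [2.57, 2.57, 3.14, 3.14, 3.14, 3.14].

## Interface

Orientations are given as a unit quaternion [w, x, y, z].
In Python, from workcell import env gives the robot as it stands. The module is installed in compiled form; this text tells all that it offers.
- The arm moves only by the tool arm_command, never from a script. Its argument "moves" is a list of rows, each a list of 5 numbers: the closure, from 0 (fully open) to 1 (shut), then the shift along the tool's x, y, z in mm, then the turn about the tool's z in rad. In form: [[fingers, dx, dy, dz, turn], ...]. A call has 1 to 12 rows; each row is the pose to reach, as a shift and turn from the pose commanded when the call began, along the tool's axes at that moment; what a row does not reach only later rows make up. A row lasts 1/10 s, in which the tool goes at most 50 mm and 8.59 degrees, less where a joint would pass 70% of its speed; a pose out of reach is approached as far as the arm can. A call with a gripper value outside its range is refused whole. The fingers move at their own pace and stop on an object; "squeeze" is the grip in N (left out, the last holds). Time passes only in rows, so rows that repeat a pose let the fingers close. It gives the time, the measured TCP pose, the force and the opening at its end, in the units of the state.
- env.get_state(): the state, without advancing time (a new reading comes with each control period).
- env.read_camera(name): name is "scene" or "top" or "wrist"; returns (picture, depth): 480x640x3 uint8, blue, green, red; 480x640 float32, m along the optical axis (not along the pixel's ray), 0 where there is no reading.
- env.get_calibration(name): a dict with "fx", "fy", "cx", "cy" (pixels), "pose" (4x4, takes a point from camera to world coordinates). Camera axes: x right, y down, z forward; pixel columns grow to the right and rows downward; lengths in m; the calibration is good to about 2 mm. The wrist camera is an equidistant fisheye: a pixel r from the principal point sees the ray r / f radians off the axis. A picture is of the moment at which its call begins: read the wrist's pose just before it. get_calibration takes no time and is no camera call; for the wrist camera it gives the pose at the moment of the call.
- env.hand_in(): hands the job in, once; it reports no verdict.
The state is a dict: "clock": time; "joint_pos": joint angles; "qvel": joint speeds; "tau": joint torques, N m; "tcp_pos": TCP position; "orientation": TCP orientation; "wrist_force": force on the tool from outside, world axes, zero at the start; "ft_torque": the same for the moment, N m; "finger_gap": finger opening in m.
Only numpy, scipy, OpenCV 4.12 (cv2) and the standard library are available. Lean on these libraries where they do the work, as an engineer would, in place of code of your own. Each camera call takes 0.05 s, during which the arm holds its last target. There are 200 camera calls.

## Working session

There is one attempt and no reset: what is moved stays moved. The work goes in short steps, Python scripts to look and compute and a tool call to move; the robot and the scene stay as the last step left them, time stands still between calls to the robot, and variables do not carry over. Pictures are saved under pics/ and viewed, about 8 in all and at most 12, crops included, and the job is handed in when it is done.

Besides the shell and the picture viewer there is one more tool, called after "Emit:" as name(argument=value, ...) on one line, values as JSON. arm_command: Moves the arm, as the interface text tells. Its arguments: {"type":"object","properties":{"moves":{"type":"array","items":{"type":"array","items":{"type":"number"}}},"squeeze":{"type":"number"}},"required":["moves"]}

```bash
mkdir -p pics
python3 - <<'E'
from workcell import env
import cv2,numpy as np
s=env.get_state();print(s)
for n in("top","scene"):
    p,d=env.read_camera(n);c=env.get_calibration(n)
    cv2.imwrite(f"pics/{n}0.png",p);np.savez(f"pics/{n}0.npz",p=p,d=d,**{k:c[k] for k in c})
    print(n,c)
E
```

```text
{'clock': 0.0, 'joint_pos': array([-1.24362276e+00,  3.13961462e-01,  4.49949645e-02,  1.30359236e+00,
        3.02389698e-05,  1.43119435e+00]), 'qvel': array([-0.0006003 ,  0.00021281,  0.00184795, -0.00137766, -0.00045397,
       -0.00134532]), 'tau': array([-8.00325670e-04, -4.80630684e+01,  2.98528951e+01,  1.94742030e-02,
       -1.46228958e-04, -5.04622349e-06]), 'tcp_pos': array([ 0.25860118, -0.51304136,  0.24743753]), 'orientation': array([-8.78809838e-04,  9.72888098e-01,  2.31274666e-01, -6.74761625e-05]), 'wrist_force': array([-0.08128112,  0.17463438,  0.71203846]), 'ft_torque': array([ 0.0027093 , -0.00505526,  0.00571668]), 'finger_gap': 0.0853527971173637}
top {'fx': 557.2076959546092, 'fy': 557.2076959546092, 'cx': 321.9613846885249, 'cy': 232.84175561416976, 'pose': array([[ 2.23226362e-02, -9.95012607e-01,  9.72194020e-02,
         4.33772554e-01],
       [-9.99745443e-01, -2.25356312e-02, -1.09323216e-03,
         2.91866078e-02],
       [ 3.27868037e-03, -9.71702503e-02, -9.95262374e-01,
         1.23964686e+00],
       [ 0.00000000e+00,  0.00000000e+00,  0.00000000e+00,
         1.00000000e+00]])}
scene {'fx': 601.6928997751727, 'fy': 601.6928997751727, 'cx': 314.01597539121246, 'cy': 236.4314069971506, 'pose': array([[-0.61269481,  0.67422373, -0.41234384,  1.16774178],
       [ 0.7902319 ,  0.53040618, -0.3069248 ,  0.50192228],
       [ 0.01177374, -0.51389848, -0.85777021,  1.39748497],
       [ 0.        ,  0.        ,  0.        ,  1.        ]])}
```

View pics/top0.png

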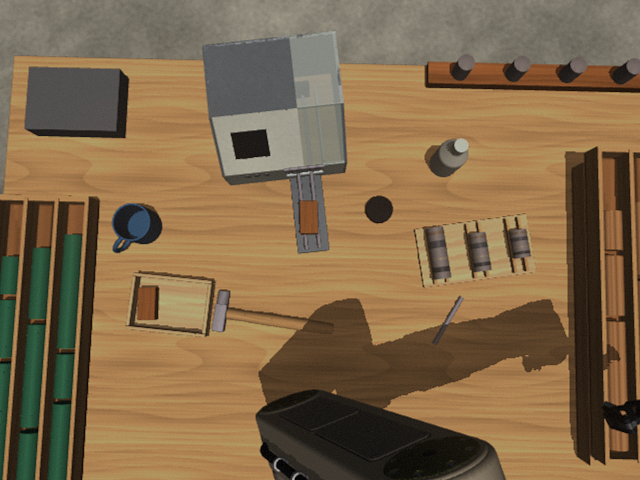

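View pics/scene0.png

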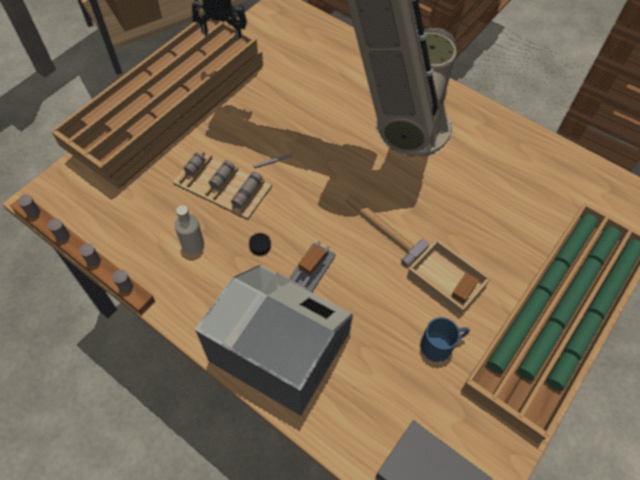

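The top view shows the block on the bars at about (309,217), the mouth at about (306,173), and the box at (170,303), with its empty half on the right at about (190,305). The long core is the leftmost one in the rack, at (438,252). The hammer head is right beside the box at (220,310), and the tape is at (378,209). The scene view shows the same layout.

```bash
cat > h.py <<'E'
import numpy as np,cv2
def cloud(f):
    z=np.load(f);d=z['d'];v,u=np.mgrid[:480,:640]
    P=np.stack([(u-z['cx'])/z['fx']*d,(v-z['cy'])/z['fy']*d,d],-1)@z['pose'][:3,:3].T+z['pose'][:3,3]
    P[d==0]=np.nan
    return z['p'],P
def ray(f,u,v,h):
    z=np.load(f);r=z['pose'][:3,:3]@[(u-z['cx'])/z['fx'],(v-z['cy'])/z['fy'],1];o=z['pose'][:3,3]
    return o+r*(h-o[2])/r[2]
def rect(P,m,tag):
    q=P[m];q=q[~np.isnan(q[:,0])];c,s,a=cv2.minAreaRect((q[:,:2]*1000).astype(np.float32))
    print(tag,len(q),np.round(c,1),np.round(s,1),round(a,1),'z',np.round(np.percentile(q[:,2],[5,50,95])*1000,1))
E
python3 - <<'E'
from h import *
p,P=cloud('pics/top0.npz');Z=P[...,2]*1000
hsv=cv2.cvtColor(p,cv2.COLOR_BGR2HSV)
v,u=np.mgrid[:480,:640]
def reg(a,b,c,d):return (u>=a)&(u<b)&(v>=c)&(v<d)
print('bench',np.nanmedian(Z[reg(350,420,280,300)]))
rect(P,reg(295,325,190,240)&(Z>62)&(Z<85),'block top')
rect(P,reg(285,335,178,260)&(Z>7)&(Z<20),'plate')
rect(P,reg(285,335,170,260)&(Z>35)&(Z<50),'bars')
rect(P,reg(120,220,265,340)&(Z>38)&(Z<50),'box rim')
rect(P,reg(135,163,275,330)&(Z>25)&(Z<43),'box block')
rect(P,reg(120,205,265,340)&(Z>2)&(Z<15),'box floor')
rect(P,reg(212,340,285,340)&(Z>9)&(Z<50),'hammer')
for n,a,b in(('c1',422,456),('c2',464,495),('c3',504,532)): rect(P,reg(a,b,215,290)&(Z>40),n)
rect(P,reg(410,540,205,295)&(Z>8)&(Z<17),'rack')
rect(P,reg(360,395,190,225)&(Z>12),'tape')
rect(P,reg(430,475,130,180)&(Z>12),'bottle')
rect(P,reg(105,165,200,255)&(Z>50),'mug')
rect(P,reg(430,465,294,345)&(Z>4),'scriber')
np.set_printoptions(linewidth=200)
# block colour
m=reg(290,330,190,245)&(hsv[...,0]<14)&(hsv[...,1]>120);rect(P,m&(Z>65),'block col')
print(np.round(Z[168:256:6,286:334:3]).astype(int))
cv2.imwrite('pics/crop1.png',cv2.resize(p[160:345,110:350],None,fx=3.2,fy=3.2,interpolation=2))
E
```

```text
bench 1.2103355990712439
block top 597 [582.5  58.3] [70.  38.1] 1.8 z [69.1 73.  76.7]
plate 1417 [586.7  55.7] [186.  99.] 4.4 z [ 8.9 13.1 16.8]
bars 391 [603.5  47.9] [170.1 107.7] 7.3 z [36.2 41.9 45.8]
box rim 1173 [390.9 351.7] [171.3 120.4] 85.2 z [38.5 44.1 48.4]
box block 713 [394.5 398.3] [114.5  62. ] 1.0 z [30.1 37.5 41.6]
box floor 3155 [394.2 376.8] [161.8 188.8] 1.3 z [ 2.7  7.2 11.8]
hammer 1780 [350.7 143.3] [277.   91.4] 73.7 z [16.5 24.6 29.5]
c1 877 [ 513.9 -221.6] [110.   36.2] 9.2 z [48.6 59.4 64.6]
c2 665 [ 517.9 -309.2] [81.8 36.4] 9.1 z [46.9 59.2 64.7]
c3 496 [ 537.7 -395.3] [59.8 37.8] 9.2 z [47.2 59.3 64.7]
rack 3625 [ 525.9 -312.2] [195.5 288.4] 0.6 z [ 9.6 13.4 16.4]
tape 583 [609.5 -95.5] [58.1 59.3] 63.9 z [18.1 23.1 26.8]
bottle 1060 [ 714.2 -236.5] [61.4 55. ] 54.0 z [ 29.7 114.8 172.1]
mug 760 [547.4 426.8] [ 79.7 105.2] 83.6 z [52.6 77.7 92.6]
scriber 442 [ 371.1 -250.6] [109.7  75.6] 0.1 z [ 4.2  7.6 13.6]
block col 552 [582.1  57.2] [66.9 36. ] 1.6 z [69.3 73.1 76.7]
[[                 108                  109                  106               
[... 4397 characters left out ...]
                    2                    1                   12                   14                   40                   46                   13
                    15                    8                   45                   15                   10                   14                    3]
 [                   2                    1                   -1                    2                   12                   10                    8                    5                   -1
                     5                    1                   -2                    1                    2                    0                   -7]]<stdin>:23: RuntimeWarning: invalid value encountered in cast
```

View pics/crop1.png

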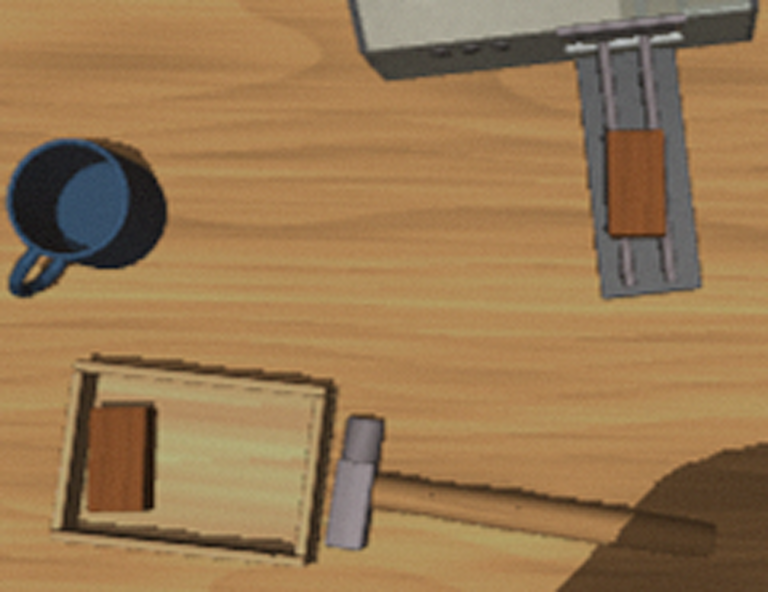

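Run:
```python
from h import *
p,P=cloud('pics/top0.npz');Z=P[...,2]*1000
hsv=cv2.cvtColor(p,cv2.COLOR_BGR2HSV);v,u=np.mgrid[:480,:640]
m=(u>285)&(u<335)&(v>178)&(v<258)&(hsv[...,1]<70)&(Z<25)&(Z>5)
m=cv2.morphologyEx(m.astype(np.uint8),2,np.ones((3,3)))>0
rect(P,m,'plate')
# rays on plate plane z=12 from colour edges (incl. bars filled)
g=((u>285)&(u<335)&(v>176)&(v<258)&(hsv[...,1]<80)).astype(np.uint8)
L=[];R=[]
for r in range(188,246,2):
    c=np.where(g[r])[0];L.append(ray('pics/top0.npz',c.min()-.5,r,.012));R.append(ray('pics/top0.npz',c.max()+.5,r,.012))
L=np.array(L);R=np.array(R)
for n,e in(('L',L),('R',R)):
    k,b=np.polyfit(e[:,0],e[:,1],1);print(n,'yaw',np.degrees(np.arctan(k)),'y at x=.6',b+.6*k,'rms',np.std(e[:,1]-k*e[:,0]-b))
q=P[(u>285)&(u<335)&(v>178)&(v<258)&(Z>38)&(Z<46)&(hsv[...,1]<90)]
best=None
for a in np.radians(np.arange(2,12,.25)):
    t=-np.sin(a)*q[:,0]+np.cos(a)*q[:,1]
    h=np.histogram(t,bins=np.arange(-.2,.2,.003))[0];s=(h**2).sum()
    if best is None or s>best[0]:best=(s,a,t)
t=best[2];c=(np.percentile(t,3)+np.percentile(t,97))/2
print('bars yaw',np.degrees(best[1]),'t lo/hi med',np.median(t[t<c]),np.median(t[t>c]))
# front face top edge z~105 : front points z 60..103 left of mouth
f=P[(u>212)&(u<345)&(v>150)&(v<190)&(Z>30)&(Z<100)]
f=f[~np.isnan(f[:,0])];
import itertools
w=f[(f[:,1]>.09)|(f[:,1]<0.02)]
k,b=np.polyfit(w[:,1],w[:,0],1)
for _ in range(5):
    r=w[:,0]-k*w[:,1]-b;w=w[np.abs(r)<max(2*np.std(r),.004)];k,b=np.polyfit(w[:,1],w[:,0],1)
print('front yaw',np.degrees(-np.arctan(k)),'x at y=.07',b+.07*k,len(w),np.std(w[:,0]-k*w[:,1]-b))
s=P[(u>285)&(u<335)&(v>240)&(v<262)&(Z>8)&(Z<16)&(hsv[...,1]<80)]
print('plate near-end min x pts',np.sort(s[:,0])[:8])
np.set_printoptions(suppress=True,precision=4)
for px in ((311,253),(326,249),(299,253)):
    print(px,ray('pics/top0.npz',*px,.012))
```

```text
plate 1325 [595.5  57.5] [166.2  68.8] 7.9 z [ 8.9 13.1 16.9]
L yaw 7.598585689915321 y at x=.6 0.09273964764025171 rms 0.0006403897426175593
R yaw 7.787169585970962 y at x=.6 0.022838346492496324 rms 0.0006502508737414244
bars yaw 7.499999999999999 t lo/hi med -0.034536495846317516 -0.006262134995479812
front yaw 7.788395226344811 x at y=.07 0.6814166042865797 577 0.000881558552012638
plate near-end min x pts [0.50995969 0.51005294 0.51023525 0.51028627 0.51040415 0.51046745
 0.51057559 0.51227482]
(311, 253) [0.5085 0.051  0.012 ]
(326, 249) [0.5181 0.0181 0.012 ]
(299, 253) [0.5079 0.0775 0.012 ]
```

```bash
cat >> h.py <<'E'
from scipy.spatial.transform import Rotation as R
def go(x,y,z,th=None):
    from workcell import env
    s=env.get_state();q=s['orientation'];r=R.from_quat([q[1],q[2],q[3],q[0]])
    d=r.inv().apply(np.array([x,y,z])-s['tcp_pos'])*1000
    X=r.as_matrix()[:,0];t=np.arctan2(X[1],X[0])
    w=None if th is None else -((th-t+np.pi)%(2*np.pi)-np.pi)
    print('tcp',np.round(s['tcp_pos'],4),'yaw',round(t,3),'clk',round(s['clock'],2),'gap',round(s['finger_gap'],4),'-> d',np.round(d,1),'turn',w)
O=np.array([.6815,.0688]);YAW=.1344
def sc(x,y=0): return O+[x*np.cos(YAW)-y*np.sin(YAW),x*np.sin(YAW)+y*np.cos(YAW)]
E
python3 -c "
from h import *
go(.5825,.0583,.18,np.pi+.031)"
```

```text
tcp [ 0.2586 -0.5131  0.2475] yaw 0.467 clk 0.1 gap 0.0857 -> d [ 546.3 -364.4   68.2] turn -2.70578070366616
```

Emit:
arm_command(moves=[[0, 546, -364, 0, -2.7], [0, 546, -364, 0, -2.7], [0, 546, -364, 0, -2.7], [0, 546, -364, 0, -2.7], [0, 546, -364, 0, -2.7], [0, 546, -364, 0, -2.7], [0, 546, -364, 0, -2.7], [0, 546, -364, 0, -2.7], [0, 546, -364, 0, -2.7], [0, 546, -364, 0, -2.7], [0, 546, -364, 0, -2.7], [0, 546, -364, 0, -2.7]], squeeze=40)

```text
clock: 1.3
tcp_pos: [0.5553, 0.0104, 0.248]
orientation: [-0.0, 0.421, 0.907, -0.0]
wrist_force: [2.0, -1.3, 1.2]
finger_gap: 0.0855
```

```bash
python3 -c "
from h import *
go(.5825,.0583,.18,np.pi+.031)"
```

```text
tcp [0.5553 0.0104 0.248 ] yaw 2.273 clk 1.3 gap 0.0855 -> d [18.9 51.7 68. ] turn -0.8994296962890811
```

Emit:
arm_command(moves=[[0, 19, 52, 30, -0.9], [0, 19, 52, 60, -0.9], [0, 19, 52, 60, -0.9], [0, 19, 52, 60, -0.9], [0, 19, 52, 60, -0.9], [0, 19, 52, 60, -0.9], [0, 19, 52, 60, -0.9], [0, 19, 52, 60, -0.9], [0, 19, 52, 60, -0.9]])

```text
clock: 2.2
tcp_pos: [0.5824, 0.0562, 0.1881]
orientation: [-0.0, -0.011, 1.0, -0.0]
wrist_force: [0.2, -0.6, 0.7]
finger_gap: 0.0856
```

```bash
python3 -c "
from h import *
go(.5825,.0583,.062,np.pi+.031)"
```

```text
tcp [0.5824 0.0562 0.1881] yaw -3.119 clk 2.2 gap 0.0856 -> d [ -0.2   2.1 126.1] turn -0.008324104422532841
```

Emit:
arm_command(moves=[[0, 0, 2, 45, 0], [0, 0, 2, 90, 0], [0, 0, 2, 126, 0], [0, 0, 2, 126, 0], [0, 0, 2, 126, 0]])

```text
clock: 2.7
tcp_pos: [0.5822, 0.0582, 0.0624]
orientation: [-0.001, -0.012, 1.0, 0.0]
wrist_force: [0.6, 0.5, 1.0]
finger_gap: 0.0853
```

Emit:
arm_command(moves=[[1, 0, 0, 0, 0], [1, 0, 0, 0, 0], [1, 0, 0, 0, 0], [1, 0, 0, 0, 0], [1, 0, 0, 0, 0], [1, 0, 0, 0, 0], [1, 0, 0, 0, 0], [1, 0, 0, 0, 0]], squeeze=30)

```text
clock: 3.5
tcp_pos: [0.5837, 0.0582, 0.0641]
orientation: [0.002, -0.013, 1.0, -0.0]
wrist_force: [-0.2, 0.6, 6.0]
finger_gap: 0.0375
```

Emit:
arm_command(moves=[[1, 0, 0, -40, 0], [1, 0, 0, -80, 0], [1, 0, 0, -110, 0], [1, 0, 0, -110, 0], [1, 0, 0, -110, 0]])

```text
clock: 4.0
tcp_pos: [0.583, 0.0583, 0.1733]
orientation: [0.001, -0.013, 1.0, -0.0]
wrist_force: [0.4, -0.2, -1.5]
finger_gap: 0.0378
```

```bash
python3 -c "
from h import *
go(.388,.3185,.172,np.pi-.084-.015)"
```

```text
tcp [0.583  0.0583 0.1733] yaw -3.116 clk 4.0 gap 0.0378 -> d [188.4 265.1   0.8] turn 0.12417210504542275
```

Emit:
arm_command(moves=[[1, 188, 265, 0, 0.12], [1, 188, 265, 0, 0.12], [1, 188, 265, 0, 0.12], [1, 188, 265, 0, 0.12], [1, 188, 265, 0, 0.12], [1, 188, 265, 0, 0.12], [1, 188, 265, 0, 0.12], [1, 188, 265, 0, 0.12], [1, 188, 265, 0, 0.12], [1, 188, 265, 0, 0.12]])

```text
clock: 5.0
tcp_pos: [0.3881, 0.3176, 0.1714]
orientation: [-0.0, 0.048, 0.999, -0.001]
wrist_force: [0.0, -0.1, -0.9]
finger_gap: 0.0374
```

```bash
python3 -c "
from h import *
go(.388,.3185,.037,np.pi-.084-.015)"
```

```text
tcp [0.3881 0.3176 0.1714] yaw 3.046 clk 5.0 gap 0.0374 -> d [  0.    1.1 134.4] turn 0.003221364587378428
```

Emit:
arm_command(moves=[[1, 0, 1, 45, 0], [1, 0, 1, 90, 0], [1, 0, 1, 120, 0], [1, 0, 1, 134, 0], [1, 0, 1, 134, 0], [1, 0, 1, 134, 0], [0.4, 0, 1, 134, 0], [0.4, 0, 1, 134, 0], [0.4, 0, 1, 134, 0], [0.4, 0, 1, 134, 0]])

```text
clock: 6.0
tcp_pos: [0.3883, 0.3197, 0.0389]
orientation: [0.001, 0.047, 0.999, 0.0]
wrist_force: [-0.0, -0.1, -0.1]
finger_gap: 0.0512
```

Emit:
arm_command(moves=[[0.4, 0, 0, -40, 0], [0.4, 0, 0, -80, 0], [0.4, 0, 0, -120, 0], [0.4, 0, 0, -145, 0], [0, 0, 0, -145, 0]])

```text
clock: 6.5
tcp_pos: [0.3901, 0.3209, 0.1877]
orientation: [0.003, 0.047, 0.999, 0.002]
wrist_force: [-0.1, 0.6, 0.1]
finger_gap: 0.0644
```

```bash
python3 -c "
from h import *
from workcell import env
p,d=env.read_camera('scene');cv2.imwrite('pics/s1.png',cv2.resize(p[200:330,230:520],None,fx=2.7,fy=2.7))
go(.5139,-.2216,.18,np.pi+.1606)"
```

```text
tcp [0.3891 0.3203 0.1854] yaw 3.047 clk 6.55 gap 0.0714 -> d [-175.3 -527.7    4.7] turn -0.25508127739144815
```

View pics/s1.png

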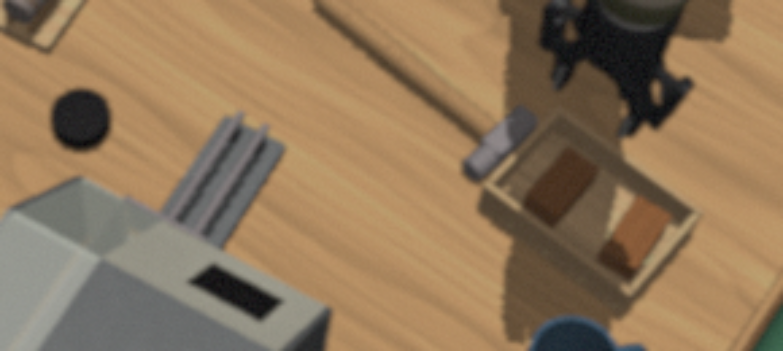

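The picture shows the block flat in the box's empty half at crop (560,188), in shadow. The bars are clear and the hammer hasn't moved. Next is the core.

Emit:
arm_command(moves=[[0, -175, -528, 0, -0.25], [0, -175, -528, 0, -0.25], [0, -175, -528, 0, -0.25], [0, -175, -528, 0, -0.25], [0, -175, -528, 0, -0.25], [0, -175, -528, 0, -0.25], [0, -175, -528, 0, -0.25], [0, -175, -528, 0, -0.25], [0, -175, -528, 0, -0.25], [0, -175, -528, 0, -0.25], [0, -175, -528, 0, -0.25], [0, -175, -528, 0, -0.25]])

```text
clock: 7.75
tcp_pos: [0.5125, -0.2273, 0.1814]
orientation: [-0.0, -0.075, 0.997, -0.0]
wrist_force: [0.4, -0.6, -0.2]
finger_gap: 0.0853
```

Emit:
arm_command(moves=[[0, 0, 0, 0, 0], [0, 0, 0, 0, 0]])

```text
clock: 7.95
tcp_pos: [0.5112, -0.2216, 0.182]
orientation: [-0.001, -0.078, 0.997, 0.001]
wrist_force: [0.2, -0.3, 0.2]
finger_gap: 0.0855
```

```bash
python3 -c "
from h import *
from workcell import env
go(.5139,-.2216,.0485,np.pi+.1606)
p,d=env.read_camera('wrist');cv2.imwrite('pics/w1.png',p)"
```

```text
tcp [ 0.5112 -0.2216  0.182 ] yaw -2.986 clk 7.95 gap 0.0855 -> d [ -3.   -0.7 133.5] turn -0.005440319604726795
```

View pics/w1.png

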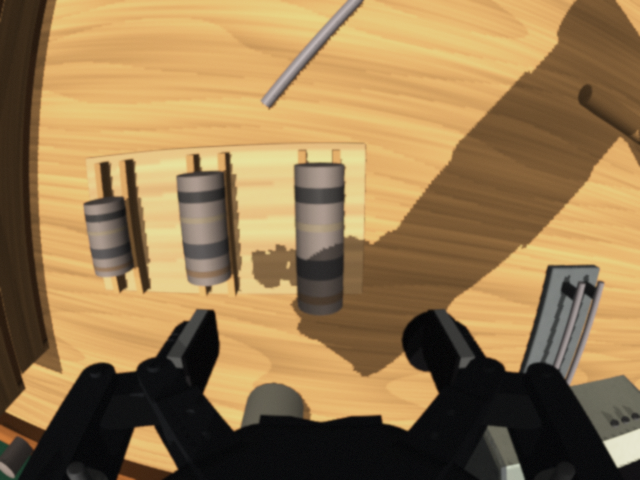

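The wrist view shows the long core at (319,237), centred between the pads at (212) and (432). Both neighbouring cores are clear of the fingers.

Emit:
arm_command(moves=[[0, -3, -1, 45, 0], [0, -3, -1, 90, 0], [0, -3, -1, 120, 0], [0, -3, -1, 133, 0], [0, -3, -1, 133, 0], [0, -3, -1, 133, 0]])

```text
clock: 8.6
tcp_pos: [0.5162, -0.2229, 0.0516]
orientation: [0.001, -0.078, 0.997, -0.0]
wrist_force: [-0.4, 0.4, 0.2]
finger_gap: 0.0852
```

Emit:
arm_command(moves=[[1, 0, 0, 0, 0], [1, 0, 0, 0, 0], [1, 0, 0, 0, 0], [1, 0, 0, 0, 0], [1, 0, 0, 0, 0], [1, 0, 0, 0, 0], [1, 0, 0, 0, 0], [1, 0, 0, 0, 0]], squeeze=60)

```text
clock: 9.4
tcp_pos: [0.5158, -0.2218, 0.0517]
orientation: [0.001, -0.078, 0.997, 0.001]
wrist_force: [-0.8, 6.5, 10.2]
finger_gap: 0.0342
```

Emit:
arm_command(moves=[[1, 0, 0, -30, 0], [1, 0, 0, -70, 0], [1, 0, 0, -110, 0], [1, 0, 0, -130, 0], [1, 0, 0, -130, 0], [1, 0, 0, -130, 0]])

```text
clock: 10.0
tcp_pos: [0.5149, -0.2231, 0.1795]
orientation: [-0.0, -0.077, 0.997, 0.0]
wrist_force: [0.1, 0.6, -3.7]
finger_gap: 0.0341
```

```bash
python3 -c "
from h import *
go(*sc(-.095),.18,np.pi+YAW)"
```

```text
tcp [ 0.5149 -0.2231  0.1795] yaw -2.987 clk 10.0 gap 0.0341 -> d [-114.7  264.7   -0.5] turn 0.020646242362717615
```

Emit:
arm_command(moves=[[1, -115, 265, 0, 0.02], [1, -115, 265, 0, 0.02], [1, -115, 265, 0, 0.02], [1, -115, 265, 0, 0.02], [1, -115, 265, 0, 0.02], [1, -115, 265, 0, 0.02], [1, -115, 265, 0, 0.02], [1, -115, 265, 0, 0.02], [1, -115, 265, 0, 0.02], [1, -115, 265, 0, 0.02]])

```text
clock: 11.0
tcp_pos: [0.5873, 0.0551, 0.1793]
orientation: [-0.001, -0.067, 0.998, -0.0]
wrist_force: [-0.1, -0.4, -2.9]
finger_gap: 0.0337
```

```bash
python3 -c "
from h import *
from workcell import env
go(*sc(-.095),.064,np.pi+YAW)
p,d=env.read_camera('scene');c=env.get_calibration('scene');np.savez('pics/s2.npz',p=p,d=d,**c)
cv2.imwrite('pics/s2.png',cv2.resize(p[160:340,200:420],None,fx=3,fy=3))"
```

```text
tcp [0.5873 0.0551 0.1793] yaw -3.008 clk 11.0 gap 0.0337 -> d [ -0.4   1.  115.3] turn -0.001050683826026244
```

View pics/s2.png

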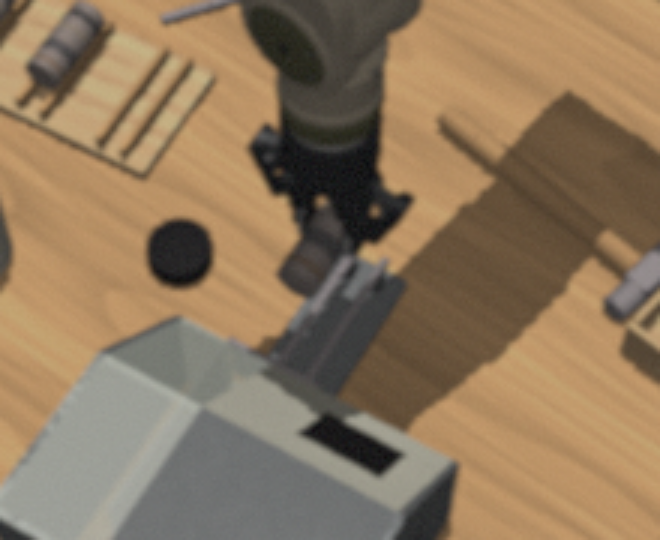

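The core is held level above the bars, at crop (315,255).

Emit:
arm_command(moves=[[1, 0, 1, 45, 0], [1, 0, 1, 85, 0], [1, 0, 1, 105, 0], [1, 0, 1, 110, 0], [1, 0, 1, 112, 0], [1, 0, 1, 112, 0]])

```text
clock: 11.65
tcp_pos: [0.5889, 0.0568, 0.0695]
orientation: [0.001, -0.067, 0.998, -0.0]
wrist_force: [-0.1, 0.3, -3.4]
finger_gap: 0.0337
```

Emit:
arm_command(moves=[[1, 0, 0, 2, 0], [1, 0, 0, 3, 0], [1, 0, 0, 3, 0]])

```text
clock: 11.95
tcp_pos: [0.5882, 0.0573, 0.066]
orientation: [0.001, -0.068, 0.998, -0.0]
wrist_force: [0.8, 0.8, -3.4]
finger_gap: 0.0337
```

Emit:
arm_command(moves=[[1, 0, 0, 2, 0], [1, 0, 0, 3, 0], [1, 0, 0, 3, 0], [0, 0, 0, 3, 0], [0, 0, 0, 3, 0], [0, 0, 0, 3, 0], [0, 0, 0, 3, 0], [0, 0, 0, 3, 0]])

```text
clock: 12.75
tcp_pos: [0.5878, 0.0573, 0.0622]
orientation: [-0.0, -0.068, 0.998, -0.0]
wrist_force: [0.1, -0.4, -0.8]
finger_gap: 0.0852
```

Emit:
arm_command(moves=[[0, 20, 0, -45, 0], [0, 80, 0, -90, 0], [0, 80, 0, -135, 0], [0, 80, 0, -180, 0], [0, 80, 0, -220, 0], [1, 80, 0, -240, 0], [1, 80, 0, -240, 0]])

```text
clock: 13.45
tcp_pos: [0.5103, 0.0464, 0.3063]
orientation: [0.004, -0.068, 0.998, -0.001]
wrist_force: [-0.1, 0.5, -0.2]
finger_gap: 0.0592
```

```bash
python3 -c "
from h import *
from workcell import env
s=env.get_state();print(s['joint_pos'],s['tcp_pos'])
p,d=env.read_camera('top');c=env.get_calibration('top');np.savez('pics/t2.npz',p=p,d=d,**c)
p,P=cloud('pics/t2.npz');Z=P[...,2];v,u=np.mgrid[:480,:640]
rect(P,(u>285)&(u<335)&(v>180)&(v<260)&(Z>.055)&(Z<.085),'core')
print(sc(-.095))
cv2.imwrite('pics/t2.png',p[100:460,100:560])"
```

```text
[-6.60468915e-02  1.74185082e-01  5.68738252e-03  1.39469206e+00
 -8.55081583e-05 -2.01220744e-01] [0.51028071 0.04639899 0.30630518]Traceback (most recent call last):
  File "<string>", line 7, in <module>
    rect(P,(u>285)&(u<335)&(v>180)&(v<260)&(Z>.055)&(Z<.085),'core')
    ~~~~^^^^^^^^^^^^^^^^^^^^^^^^^^^^^^^^^^^^^^^^^^^^^^^^^^^^^^^^^^^^
  File "h.py", line 12, in rect
    print(tag,len(q),np.round(c,1),np.round(s,1),round(a,1),'z',np.round(np.percentile(q[:,2],[5,50,95])*1000,1))
                                                                         ~~~~~~~~~~~~~^^^^^^^^^^^^^^^^^^
    return _quantile_unchecked(
        a, q, axis, out, overwrite_input, method, keepdims, weights)
    return _ureduce(a,
                    func=_quantile_ureduce_func,
    ...<5 lines>...
                    overwrite_input=overwrite_input,
                    method=method)
    r = func(a, **kwargs)
    result = _quantile(arr,
                       quantiles=q,
    ...<2 lines>...
                       out=out,
                       weights=wgt)
    slices_having_nans = np.isnan(arr[-1, ...])
                                  ~~~^^^^^^^^^
IndexError: index -1 is out of bounds for axis 0 with size 0
```

```bash
python3 -c "
from h import *
from workcell import env
p,d=env.read_camera('scene');c=env.get_calibration('scene');np.savez('pics/s3.npz',p=p,d=d,**c)
p,P=cloud('pics/s3.npz');q=P[~np.isnan(P[...,0])]
D=q[:,:2]-O;a=D@[np.cos(YAW),np.sin(YAW)];b=D@[-np.sin(YAW),np.cos(YAW)]
m=(a>-.18)&(a<.0)&(abs(b)<.03)&(q[:,2]>.055)&(q[:,2]<.1)
rect(q,m,'core');print(np.percentile(a[m],[1,50,99]),np.percentile(b[m],[1,50,99]))
cv2.imwrite('pics/s3.png',cv2.resize(p[200:340,200:420],None,fx=3,fy=3))"
```

```text
core 572 [584.7  60.5] [116.   36.7] 6.3 z [58.2 68.8 75.5]
[-0.15105496 -0.09316373 -0.04092808] [-0.01255106  0.00696879  0.02161487]
```

View pics/s3.png

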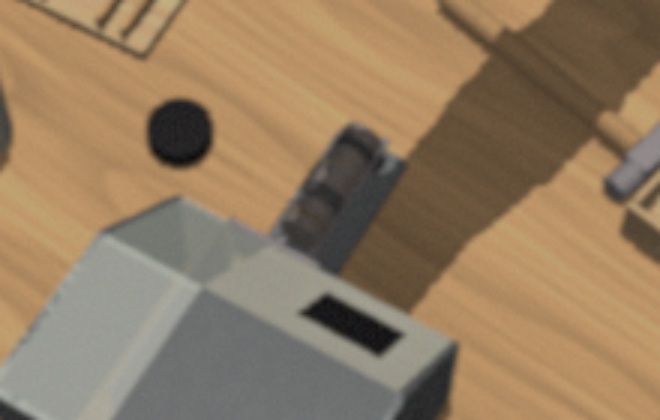

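Emit:
arm_command(moves=[[1, -50, 0, 0, 0], [1, -100, 0, 0, 0], [1, -150, 0, 0, 0], [1, -200, 0, 0, 0], [1, -250, 0, 0, 0], [1, -300, 0, 0, 0], [1, -350, 0, 0, 0], [1, -350, 0, 0, 0]])

```text
clock: 14.35
tcp_pos: [0.8148, 0.0895, 0.2656]
orientation: [0.009, -0.068, 0.998, 0.001]
wrist_force: [3.1, 0.5, -2.1]
finger_gap: -0.0
```

```bash
python3 -c "
from h import *
from workcell import env
s=env.get_state();print(s['joint_pos'],s['tcp_pos'],s['orientation'])"
```

```text
[ 0.01073877  0.97608092  1.25316105  1.83013403  0.00279042 -0.12435055] [0.81475004 0.08954466 0.26556671] [ 8.93599061e-03 -6.75029416e-02  9.97678661e-01  8.89246666e-04]
```

Emit:
arm_command(moves=[[1, 50, 0, -50, 0], [1, 90, 0, -100, 0], [1, 100, 0, -150, 0], [1, 100, 0, -200, 0], [1, 100, 0, -250, 0], [1, 100, 0, -300, 0], [1, 100, 0, -350, 0], [1, 100, 0, -400, 0], [1, 100, 0, -450, 0], [1, 100, 0, -500, 0], [1, 100, 0, -550, 0], [1, 100, 0, -600, 0]])

```text
clock: 15.55
tcp_pos: [0.5802, 0.0619, 0.5624]
orientation: [0.039, -0.068, 0.997, -0.0]
wrist_force: [-0.7, -0.6, 0.2]
finger_gap: 0.0001
```

```bash
cat >> h.py <<'E'
def st():
    from workcell import env
    s=env.get_state();q=s['orientation'];M=R.from_quat([q[1],q[2],q[3],q[0]]).as_matrix()
    z=M[:,2];print('clk',round(s['clock'],2),'j',np.round(s['joint_pos'],3),'tcp',np.round(s['tcp_pos'],4),'z',np.round(z,3),'tilt',round(np.degrees(np.arccos(-z[2])),1),'az',round(np.degrees(np.arctan2(z[1],z[0])),1),'x',np.round(M[:,0],3),'y',np.round(M[:,1],3),'F',np.round(s['wrist_force'],1),round(s['finger_gap'],3))
E
python3 -c "
from h import *
st()"
```

```text
clk 15.55 j [-0.035  0.551  1.264  2.206  0.008 -0.17 ] tcp [0.5802 0.0619 0.5624] z [ 0.077  0.005 -0.997] tilt 4.5 az 3.8 x [-0.988 -0.135 -0.077] y [-0.135  0.991 -0.005] F [-0.7 -0.6  0.2] 0.0
```

Emit:
arm_command(moves=[[1, 0, 0, -50, 0], [1, 0, 0, -100, 0], [1, 0, 0, -150, 0], [1, 0, 0, -200, 0], [1, 0, 0, -250, 0], [1, 0, 0, -300, 0], [1, 0, 0, -300, 0]])

```text
clock: 16.25
tcp_pos: [0.4828, 0.0522, 0.6337]
orientation: [0.055, -0.067, 0.996, -0.0]
wrist_force: [-0.1, 0.0, 0.4]
finger_gap: -0.0
```

```bash
python3 -c "
from h import *
st()"
```

```text
clk 16.25 j [-0.066  0.408  1.264  2.318  0.014 -0.2  ] tcp [0.4828 0.0522 0.6337] z [ 0.11   0.007 -0.994] tilt 6.3 az 3.4 x [-0.985 -0.134 -0.11 ] y [-0.134  0.991 -0.008] F [-0.1  0.   0.4] -0.0
```

Emit:
arm_command(moves=[[1, 0, 0, -50, 0], [1, 0, 0, -100, 0], [1, 0, 0, -150, 0], [1, 0, 0, -200, 0], [1, 0, 0, -250, 0], [1, 0, 0, -300, 0], [1, 0, 0, -350, 0], [1, 0, 0, -400, 0], [1, 0, 0, -450, 0], [1, 0, 0, -500, 0], [1, 0, 0, -550, 0], [1, 0, 0, -600, 0]])

```text
clock: 17.45
tcp_pos: [0.4406, 0.0536, 0.67]
orientation: [0.086, -0.067, 0.994, -0.005]
wrist_force: [-0.6, 0.5, 0.2]
finger_gap: 0.0002
```

```bash
python3 -c "
from h import *
st()"
```

```text
clk 17.45 j [-0.069  0.326  1.264  2.337  0.014 -0.203] tcp [0.4406 0.0536 0.67  ] z [ 0.171  0.002 -0.985] tilt 9.9 az 0.7 x [-0.976 -0.134 -0.17 ] y [-0.133  0.991 -0.021] F [-0.6  0.5  0.2] 0.0
```

Emit:
arm_command(moves=[[1, 0, 0, 50, 0], [1, 0, 0, 100, 0], [1, 0, 0, 100, 0], [1, 0, 0, 100, 0]])

```text
clock: 17.85
tcp_pos: [0.4547, 0.054, 0.5613]
orientation: [0.076, -0.067, 0.995, -0.003]
wrist_force: [-0.1, 0.6, -0.5]
finger_gap: 0.0001
```

```bash
python3 -c "
from h import *
st()"
```

```text
clk 17.85 j [-0.066  0.083  0.539  1.875  0.013 -0.199] tcp [0.4547 0.054  0.5613] z [ 0.151  0.003 -0.988] tilt 8.7 az 1.3 x [-0.979 -0.134 -0.15 ] y [-0.133  0.991 -0.017] F [-0.1  0.6 -0.5] 0.0
```

Emit:
arm_command(moves=[[1, 10, 0, -50, 0], [1, 20, 0, -100, 0], [1, 50, 0, -140, 0], [1, 80, 0, -180, 0], [1, 120, 0, -210, 0], [1, 150, 0, -240, 0], [1, 190, 0, -270, 0], [1, 230, 0, -300, 0], [1, 270, 0, -330, 0], [1, 310, 0, -360, 0], [1, 350, 0, -390, 0], [1, 390, 0, -420, 0]])

```text
clock: 19.05
tcp_pos: [0.1672, 0.0421, 0.6884]
orientation: [0.099, -0.066, 0.993, -0.016]
wrist_force: [-0.7, 0.9, -0.5]
finger_gap: -0.0001
```

```bash
python3 -c "
from h import *
st()"
```

```text
clk 19.05 j [-0.323 -0.245  0.716  2.337  0.046 -0.451] tcp [0.1672 0.0421 0.6884] z [ 0.198 -0.018 -0.98 ] tilt 11.5 az -5.2 x [-0.972 -0.134 -0.194] y [-0.127  0.991 -0.044] F [-0.7  0.9 -0.5] -0.0
```

Emit:
arm_command(moves=[[1, 0, 0, -50, 0], [1, 0, 0, -100, 0], [1, 0, 0, -150, 0], [1, 0, 0, -200, 0], [1, 0, 0, -250, 0], [1, 0, 0, -300, 0], [1, 0, 0, -350, 0], [1, 0, 0, -400, 0], [1, 0, 0, -450, 0], [1, 0, 0, -500, 0], [1, 0, 0, -550, 0], [1, 0, 0, -600, 0]])

```text
clock: 20.25
tcp_pos: [0.1675, 0.0809, 0.7043]
orientation: [0.116, -0.066, 0.991, -0.017]
wrist_force: [-0.1, 0.1, -0.9]
finger_gap: 0.0002
```

```bash
python3 -c "
from h import *
st()"
```

```text
clk 20.25 j [ 0.061 -0.195  0.804  2.337 -0.033 -0.076] tcp [0.1675 0.0809 0.7043] z [ 0.232 -0.019 -0.972] tilt 13.5 az -4.7 x [-0.964 -0.135 -0.228] y [-0.127  0.991 -0.05 ] F [-0.1  0.1 -0.9] 0.0
```

Emit:
arm_command(moves=[[1, 0, 0, -600, 0], [1, 0, 0, -600, 0]])

```text
clock: 20.45
tcp_pos: [0.161, 0.088, 0.7137]
orientation: [0.135, -0.066, 0.989, -0.018]
wrist_force: [-0.3, 0.9, 1.5]
finger_gap: -0.0002
```

Emit:
arm_command(moves=[[1, 0, 0, -600, 0], [1, 0, 0, -600, 0]])

```text
clock: 20.65
tcp_pos: [0.1523, 0.0928, 0.722]
orientation: [0.153, -0.067, 0.986, -0.016]
wrist_force: [0.1, -0.4, 0.5]
finger_gap: 0.0003
```

Emit:
arm_command(moves=[[1, 0, 0, -600, 0]])

```text
clock: 20.75
tcp_pos: [0.1476, 0.0943, 0.7281]
orientation: [0.166, -0.067, 0.984, -0.015]
wrist_force: [0.7, -0.1, -0.6]
finger_gap: 0.0005
```

Emit:
arm_command(moves=[[1, 0, 0, -600, 0]])

```text
clock: 20.85
tcp_pos: [0.1402, 0.0946, 0.7353]
orientation: [0.181, -0.067, 0.981, -0.013]
wrist_force: [-0.9, -0.9, 0.3]
finger_gap: 0.0001
```

```bash
python3 -c "
from h import *
st()"
```

```text
clk 20.85 j [ 0.283 -0.221  0.897  2.337 -0.1    0.128] tcp [0.1402 0.0946 0.7353] z [ 0.357 -0.    -0.934] tilt 20.9 az -0.0 x [-0.925 -0.137 -0.354] y [-0.127  0.991 -0.049] F [-0.9 -0.9  0.3] 0.0
```

Emit:
arm_command(moves=[[1, -250, 0, -550, 0]])

```text
clock: 20.95
tcp_pos: [0.149, 0.0967, 0.7471]
orientation: [0.198, -0.068, 0.978, -0.01]
wrist_force: [-0.2, 0.8, -0.2]
finger_gap: -0.0002
```

Emit:
arm_command(moves=[[1, -250, 0, -550, 0]])

```text
clock: 21.05
tcp_pos: [0.16, 0.099, 0.757]
orientation: [0.212, -0.069, 0.975, -0.008]
wrist_force: [0.4, -0.7, 0.2]
finger_gap: 0.0002
```

Emit:
arm_command(moves=[[1, -250, 0, -550, 0]])

```text
clock: 21.15
tcp_pos: [0.1678, 0.1006, 0.7667]
orientation: [0.226, -0.069, 0.972, -0.006]
wrist_force: [-0.2, -0.0, -0.1]
finger_gap: -0.0003
```

Emit:
arm_command(moves=[[1, -250, 0, -550, 0]])

```text
clock: 21.25
tcp_pos: [0.1731, 0.1017, 0.7762]
orientation: [0.241, -0.069, 0.968, -0.004]
wrist_force: [0.3, -0.0, -0.4]
finger_gap: 0.0001
```

Emit:
arm_command(moves=[[1, -250, 0, -550, 0]])

```text
clock: 21.35
tcp_pos: [0.1764, 0.1023, 0.7854]
orientation: [0.256, -0.069, 0.964, -0.002]
wrist_force: [-1.2, 0.6, -0.1]
finger_gap: -0.0
```

Emit:
arm_command(moves=[[1, -250, 0, -550, 0]])

```text
clock: 21.45
tcp_pos: [0.1779, 0.1026, 0.7945]
orientation: [0.271, -0.069, 0.96, 0.001]
wrist_force: [-0.2, 0.8, 0.0]
finger_gap: 0.0001
```

```bash
python3 -c "
from h import *
st()"
```

```text
clk 21.45 j [ 0.273 -0.138  1.168  2.337 -0.103  0.1  ] tcp [0.1779 0.1026 0.7945] z [ 0.52   0.039 -0.853] tilt 31.5 az 4.3 x [-0.843 -0.133 -0.521] y [-0.134  0.99  -0.037] F [-0.2  0.8  0. ] 0.0
```

Emit:
arm_command(moves=[[1, -250, 0, -550, 0]])

```text
clock: 21.55
tcp_pos: [0.1778, 0.1025, 0.8032]
orientation: [0.286, -0.07, 0.956, 0.003]
wrist_force: [0.3, -1.0, 0.1]
finger_gap: -0.0001
```

Emit:
arm_command(moves=[[1, -250, 0, -550, 0]])

```text
clock: 21.65
tcp_pos: [0.1761, 0.102, 0.8117]
orientation: [0.301, -0.07, 0.951, 0.005]
wrist_force: [-0.3, 0.5, -0.3]
finger_gap: -0.0001
```

Emit:
arm_command(moves=[[1, -200, 0, -550, 0]])

```text
clock: 21.75
tcp_pos: [0.1701, 0.1002, 0.8194]
orientation: [0.315, -0.071, 0.946, 0.007]
wrist_force: [-0.4, 0.4, 0.7]
finger_gap: -0.0004
```

Emit:
arm_command(moves=[[1, -200, 0, -550, 0]])

```text
clock: 21.85
tcp_pos: [0.1585, 0.0967, 0.8248]
orientation: [0.328, -0.07, 0.942, 0.009]
wrist_force: [0.2, 0.4, -1.1]
finger_gap: 0.0
```

Emit:
arm_command(moves=[[1, -200, 0, -550, 0]])

```text
clock: 21.95
tcp_pos: [0.1445, 0.0922, 0.8289]
orientation: [0.339, -0.071, 0.938, 0.011]
wrist_force: [0.4, 0.4, 0.7]
finger_gap: -0.0001
```

Emit:
arm_command(moves=[[1, -200, 0, -550, 0]])

```text
clock: 22.05
tcp_pos: [0.1306, 0.0878, 0.8326]
orientation: [0.35, -0.071, 0.934, 0.013]
wrist_force: [0.4, 0.8, 0.8]
finger_gap: -0.0001
```

Emit:
arm_command(moves=[[1, -200, 0, -550, 0]])

```text
clock: 22.15
tcp_pos: [0.1174, 0.0834, 0.836]
orientation: [0.36, -0.072, 0.93, 0.015]
wrist_force: [0.7, -0.2, 0.3]
finger_gap: 0.0002
```

```bash
python3 -c "
from h import *
st()"
```

```text
clk 22.15 j [ 0.314 -0.231  1.264  2.337 -0.131  0.111] tcp [0.1174 0.0834 0.836 ] z [ 0.668  0.08  -0.74 ] tilt 42.3 az 6.8 x [-0.73  -0.122 -0.672] y [-0.144  0.989 -0.023] F [ 0.7 -0.2  0.3] 0.0
```

Emit:
arm_command(moves=[[1, -200, 0, -550, 0]])

```text
clock: 22.25
tcp_pos: [0.1043, 0.0791, 0.839]
orientation: [0.371, -0.072, 0.926, 0.017]
wrist_force: [-0.9, 0.4, 0.3]
finger_gap: -0.0001
```

Emit:
arm_command(moves=[[1, -200, 0, -550, 0]])

```text
clock: 22.35
tcp_pos: [0.0913, 0.0748, 0.8417]
orientation: [0.381, -0.072, 0.922, 0.019]
wrist_force: [-0.8, -0.1, -0.1]
finger_gap: 0.0
```

Emit:
arm_command(moves=[[1, -200, 0, -550, 0], [1, -200, 0, -550, 0]])

```text
clock: 22.55
tcp_pos: [0.071, 0.0679, 0.8452]
orientation: [0.397, -0.072, 0.915, 0.021]
wrist_force: [0.6, -0.0, 0.6]
finger_gap: -0.0002
```

```bash
cat >> h.py <<'E'
def tip(a,zc,lat=0,via=None):
    "shift so that the leading (upper) corner of the shut tip stands at scanner x=a, height zc"
    from workcell import env
    s=env.get_state();q=s['orientation'];r=R.from_quat([q[1],q[2],q[3],q[0]]);M=r.as_matrix()
    off=.017*M[:,2]-.011*M[:,0]
    T=np.r_[sc(a,lat),zc]-off
    L=s['tcp_pos']+off-np.r_[O,0];c,n=np.cos(YAW),np.sin(YAW)
    print('lead corner now sc',np.round([L[0]*c+L[1]*n,-L[0]*n+L[1]*c,L[2]],4),'lowest z',round((s['tcp_pos']+.017*M[:,2]+.011*M[:,0])[2],4),
     'target tcp',np.round(T,3),'shift',np.round(M.T@(T-s['tcp_pos'])*1000,1))
E
python3 -c "
from h import *
st(); tip(-.20,.2); tip(-.20,.062)"
```

```text
clk 22.55 j [ 0.314 -0.311  1.265  2.338 -0.132  0.101] tcp [0.071  0.0679 0.8452] z [ 0.723  0.096 -0.685] tilt 46.8 az 7.6 x [-0.675 -0.114 -0.729] y [-0.148  0.989 -0.018] F [ 0.6 -0.   0.6] -0.0
lead corner now sc [-0.5852  0.0811  0.8415] lowest z 0.8255 target tcp [0.464 0.039 0.204] shift [205.8 -75.  720.1]
lead corner now sc [-0.5852  0.0811  0.8415] lowest z 0.8255 target tcp [0.464 0.039 0.066] shift [306.3 -72.6 814.6]
```

Emit:
arm_command(moves=[[1, 205, -75, 720, 0], [1, 205, -75, 720, 0], [1, 205, -75, 720, 0], [1, 205, -75, 720, 0], [1, 205, -75, 720, 0], [1, 205, -75, 720, 0], [1, 205, -75, 720, 0], [1, 205, -75, 720, 0], [1, 205, -75, 720, 0], [1, 205, -75, 720, 0], [1, 205, -75, 720, 0], [1, 205, -75, 720, 0]])

```text
clock: 23.75
tcp_pos: [0.256, 0.0981, 0.5172]
orientation: [0.392, -0.067, 0.917, 0.018]
wrist_force: [1.2, 0.1, 1.0]
finger_gap: 0.0001
```

```bash
python3 -c "
from h import *
st(); tip(-.20,.2); tip(-.20,.062)"
```

```text
clk 23.75 j [-0.128 -0.861 -0.375  1.265  0.177 -0.2  ] tcp [0.256  0.0981 0.5172] z [ 0.717  0.085 -0.691] tilt 46.3 az 6.8 x [-0.683 -0.109 -0.722] y [-0.137  0.99  -0.02 ] F [1.2 0.1 1. ] 0.0
lead corner now sc [-0.3979  0.086   0.5134] lowest z 0.4975 target tcp [0.464 0.039 0.204] shift [ 91.  -80.4 360.6]
lead corner now sc [-0.3979  0.086   0.5134] lowest z 0.4975 target tcp [0.464 0.039 0.066] shift [190.6 -77.7 456. ]
```

Emit:
arm_command(moves=[[1, -120, -80, 190, 0], [1, -120, -80, 190, 0], [1, -120, -80, 190, 0], [1, -120, -80, 190, 0], [1, -120, -80, 190, 0], [1, -120, -80, 190, 0], [1, -120, -80, 190, 0], [1, -120, -80, 190, 0]])

```text
clock: 24.55
tcp_pos: [0.4827, 0.0533, 0.4759]
orientation: [0.392, -0.072, 0.917, 0.02]
wrist_force: [0.1, 0.8, 0.3]
finger_gap: 0.0001
```

```bash
python3 -c "
from h import *
st(); tip(-.20,.2); tip(-.20,.062)"
```

```text
clk 24.55 j [-0.192 -0.472 -0.421  0.84   0.229 -0.253] tcp [0.4827 0.0533 0.4759] z [ 0.717  0.092 -0.691] tilt 46.3 az 7.3 x [-0.682 -0.116 -0.722] y [-0.147  0.989 -0.02 ] F [0.1 0.8 0.3] 0.0
lead corner now sc [-0.1792  0.0115  0.4721] lowest z 0.4562 target tcp [0.464 0.039 0.204] shift [211.2  -5.8 173.1]
lead corner now sc [-0.1792  0.0115  0.4721] lowest z 0.4562 target tcp [0.464 0.039 0.066] shift [310.8  -3.  268.5]
```

Emit:
arm_command(moves=[[1, 211, -6, 173, 0], [1, 211, -6, 173, 0], [1, 211, -6, 173, 0], [1, 211, -6, 173, 0], [1, 211, -6, 173, 0], [1, 211, -6, 173, 0], [1, 211, -6, 173, 0], [1, 211, -6, 173, 0]])

```text
clock: 25.35
tcp_pos: [0.4701, 0.038, 0.2154]
orientation: [0.386, -0.072, 0.919, 0.021]
wrist_force: [-0.7, -0.1, -0.1]
finger_gap: -0.0004
```

```bash
python3 -c "
from h import *
st(); tip(-.175,.062); tip(-.20,.062)"
```

```text
clk 25.35 j [-0.258 -0.403 -1.027  0.191  0.275 -0.306] tcp [0.4701 0.038  0.2154] z [ 0.707  0.094 -0.701] tilt 45.5 az 7.6 x [-0.691 -0.117 -0.713] y [-0.149  0.989 -0.018] F [-0.7 -0.1 -0.1] -0.0
lead corner now sc [-0.1938 -0.0019  0.2114] lowest z 0.1957 target tcp [0.488 0.042 0.066] shift [ 93.4   4.4 118.1]
lead corner now sc [-0.1938 -0.0019  0.2114] lowest z 0.1957 target tcp [0.464 0.039 0.066] shift [110.9   4.7 100.2]
```

```bash
cat > k.py <<'E'
from h import *
from scipy.optimize import least_squares
D=[([-1.244,.314,.045,1.3036,0],[.2586,-.5130,.2474]),([-.066,.1742,.0057,1.3947,0],[.5103,.0464,.3063]),([.0107,.9761,1.2532,1.8301,.0028],[.8148,.0895,.2656]),
([-.035,.551,1.264,2.206,.008],[.5802,.0619,.5624]),([-.066,.408,1.264,2.318,.014],[.4828,.0522,.6337]),([-.069,.326,1.264,2.337,.014],[.4406,.0536,.67]),([-.066,.083,.539,1.875,.013],[.4547,.054,.5613]),
([-.323,-.245,.716,2.337,.046],[.1672,.0421,.6884]),([.283,-.221,.897,2.337,-.1],[.1402,.0946,.7353]),([.273,-.138,1.168,2.337,-.103],[.1779,.1026,.7945]),([.314,-.311,1.265,2.338,-.132],[.071,.0679,.8452]),
([-.128,-.861,-.375,1.265,.177],[.256,.0981,.5172]),([-.192,-.472,-.421,.84,.229],[.4827,.0533,.4759]),([-.258,-.403,-1.027,.191,.275],[.4701,.038,.2154])]
def dirn(j):
    p=j[1]-j[2]+j[3];return np.array([np.cos(p)*np.cos(j[4]),np.sin(j[4]),-np.sin(p)*np.cos(j[4])]),np.array([np.cos(p),0,-np.sin(p)])
def fk(P,j):
    r0,h,L1,L2,a,l4,Lt,d=P;t,u=dirn(j)
    q=np.array([r0+L1*np.sin(j[1])+L2*np.sin(j[1]-j[2]+a),d,h+L1*np.cos(j[1])+L2*np.cos(j[1]-j[2]+a)])+l4*u+Lt*t
    c,s=np.cos(j[0]),np.sin(j[0]);f=lambda w:np.array([c*w[0]-s*w[1],s*w[0]+c*w[1],w[2]])
    return f(q),f(t)
S=least_squares(lambda P:np.concatenate([fk(P,j)[0]-x for j,x in D]),[0,.3,.4,.4,1.5,.1,.2,.08],loss='soft_l1',f_scale=.005)
P=S.x
if __name__=='__main__':
    print(np.round(P,3),'max err',max(np.linalg.norm(fk(P,j)[0]-x) for j,x in D), fk(P,D[-1][0])[1])
    lo=[-2.76,-.86,-1.03,-2.2,-1.47];hi=[2.76,1.69,1.26,2.34,1.5]
    for a in(-.17,-.155,-.14,-.12,-.10,-.06,0,.045):
      o=[]
      for tl in(0,10,20,25,30,35,40,45,50):
        t=np.radians(tl);c,s=np.cos(YAW),np.sin(YAW)
        z=np.array([c*np.sin(t),s*np.sin(t),-np.cos(t)]);e=np.array([c*np.cos(t),s*np.cos(t),np.sin(t)])
        T=np.r_[sc(a),.062]-.017*z-.011*e
        r=least_squares(lambda j:np.r_[fk(P,j)[0]-T,.3*(fk(P,j)[1]-z)],[-.2,-.3,-.8,.5,.2],bounds=(lo,hi))
        o.append((tl,round(1000*np.linalg.norm(fk(P,r.x)[0]-T)),round(r.x[1],2),round(r.x[2],2)))
      print(a,o)
E
python3 k.py
```

```text
[-0.     0.233  0.518  0.413  1.436  0.14   0.283  0.08 ] max err 0.0002502678009755152 [ 0.70753373  0.09413739 -0.70038145]
-0.17 [(0, 0, np.float64(0.3), np.float64(-0.42)), (10, 0, np.float64(0.18), np.float64(-0.6)), (20, 0, np.float64(0.08), np.float64(-0.79)), (25, 0, np.float64(0.04), np.float64(-0.88)), (30, 0, np.float64(0.02), np.float64(-0.98)), (35, 5, np.float64(0.01), np.float64(-1.03)), (40, 18, np.float64(0.01), np.float64(-1.03)), (45, 30, np.float64(0.01), np.float64(-1.03)), (50, 43, np.float64(0.02), np.float64(-1.03))]
-0.155 [(0, 0, np.float64(0.32), np.float64(-0.38)), (10, 0, np.float64(0.2), np.float64(-0.57)), (20, 0, np.float64(0.11), np.float64(-0.76)), (25, 0, np.float64(0.07), np.float64(-0.85)), (30, 0, np.float64(0.04), np.float64(-0.95)), (35, 1, np.float64(0.03), np.float64(-1.03)), (40, 14, np.float64(0.04), np.float64(-1.03)), (45, 26, np.float64(0.04), np.float64(-1.03)), (50, 39, np.float64(0.05), np.float64(-1.03))]
-0.14 [(0, 0, np.float64(0.35), np.float64(-0.34)), (10, 0, np.float64(0.23), np.float64(-0.54)), (20, 0, np.float64(0.13), np.flo
[... 1675 characters left out ...]
at64(-0.4)), (25, 0, np.float64(0.33), np.float64(-0.51)), (30, 0, np.float64(0.3), np.float64(-0.61)), (35, 0, np.float64(0.29), np.float64(-0.7)), (40, 0, np.float64(0.29), np.float64(-0.8)), (45, 0, np.float64(0.31), np.float64(-0.88)), (50, 0, np.float64(0.35), np.float64(-0.97))]
0.045 [(0, 0, np.float64(0.68), np.float64(0.21)), (10, 0, np.float64(0.54), np.float64(-0.05)), (20, 0, np.float64(0.44), np.float64(-0.28)), (25, 0, np.float64(0.4), np.float64(-0.39)), (30, 0, np.float64(0.37), np.float64(-0.5)), (35, 0, np.float64(0.36), np.float64(-0.6)), (40, 0, np.float64(0.35), np.float64(-0.69)), (45, 0, np.float64(0.37), np.float64(-0.78)), (50, 0, np.float64(0.4), np.float64(-0.86))]
```

```bash
cat > r.py <<'E'
from k import *
lo=[-2.76,-.86,-1.025,-2.2,-1.47];hi=[2.76,1.69,1.255,2.33,1.5]
def reach(a,h,tl):
    t=np.radians(tl);c,s=np.cos(YAW),np.sin(YAW);z=np.array([c*np.sin(t),s*np.sin(t),-np.cos(t)]);T=np.r_[sc(a),h]
    r=least_squares(lambda j:np.r_[fk(P,j)[0]-T,.3*(fk(P,j)[1]-z)],[-.2,-.1,-.8,.5,.2],bounds=(lo,hi))
    return round(1000*np.linalg.norm(fk(P,r.x)[0]-T),1)
for h in(.058,.064,.1,.13,.16,.2):
    print(h,[(a,[reach(a,h,t) for t in(42,44,45.5)]) for a in(-.11,-.1,-.09,-.08,-.07,-.06,-.04,-.02)])
E
python3 r.py
```

```text
0.058 [(-0.11, [np.float64(2.8), np.float64(7.7), np.float64(11.5)]), (-0.1, [np.float64(0.0), np.float64(4.6), np.float64(8.4)]), (-0.09, [np.float64(0.0), np.float64(1.4), np.float64(5.2)]), (-0.08, [np.float64(0.0), np.float64(0.0), np.float64(1.9)]), (-0.07, [np.float64(0.0), np.float64(0.0), np.float64(0.0)]), (-0.06, [np.float64(0.0), np.float64(0.0), np.float64(0.0)]), (-0.04, [np.float64(0.0), np.float64(0.0), np.float64(0.0)]), (-0.02, [np.float64(0.0), np.float64(0.0), np.float64(0.0)])]
0.064 [(-0.11, [np.float64(1.8), np.float64(6.8), np.float64(10.5)]), (-0.1, [np.float64(0.0), np.float64(3.7), np.float64(7.4)]), (-0.09, [np.float64(0.0), np.float64(0.5), np.float64(4.3)]), (-0.08, [np.float64(0.0), np.float64(0.0), np.float64(1.0)]), (-0.07, [np.float64(0.0), np.float64(0.0), np.float64(0.0)]), (-0.06, [np.float64(0.0), np.float64(0.0), np.float64(0.0)]), (-0.04, [np.float64(0.0), np.float64(0.0), np.float64(0.0)]), (-0.02, [np.float64(0.0), np.float64(0.0), np.float64(0.0)])]
0.1 [(-0.11, [np.float64(0.0), np.float64(0.6), np.float64(4.3)]), (-0.1, [np.float64(0.0), np
[... 1207 characters left out ...]
loat64(0.0)]), (-0.06, [np.float64(0.0), np.float64(0.0), np.float64(0.0)]), (-0.04, [np.float64(0.0), np.float64(0.0), np.float64(0.0)]), (-0.02, [np.float64(0.0), np.float64(0.0), np.float64(0.0)])]
0.2 [(-0.11, [np.float64(0.0), np.float64(0.0), np.float64(0.0)]), (-0.1, [np.float64(0.0), np.float64(0.0), np.float64(0.0)]), (-0.09, [np.float64(0.0), np.float64(0.0), np.float64(0.0)]), (-0.08, [np.float64(0.0), np.float64(0.0), np.float64(0.0)]), (-0.07, [np.float64(0.0), np.float64(0.0), np.float64(0.0)]), (-0.06, [np.float64(0.0), np.float64(0.0), np.float64(0.0)]), (-0.04, [np.float64(0.0), np.float64(0.0), np.float64(0.0)]), (-0.02, [np.float64(0.0), np.float64(0.0), np.float64(0.0)])]
```

```bash
python3 -c "
from h import *
go(*sc(-.075),.15)"
```

```text
tcp [0.4701 0.038  0.2154] yaw -2.973 clk 25.35 gap -0.0004 -> d [-50.5   1.2 144.8] turn None
```

Emit:
arm_command(moves=[[0, -50, 1, 145, 0], [0, -50, 1, 145, 0], [0, -50, 1, 145, 0], [0, -50, 1, 145, 0], [0, -50, 1, 145, 0], [0, -50, 1, 145, 0], [0, -50, 1, 145, 0], [0, -50, 1, 145, 0]])

```text
clock: 26.15
tcp_pos: [0.6073, 0.0579, 0.1514]
orientation: [0.388, -0.072, 0.919, 0.02]
wrist_force: [0.4, -0.2, 0.4]
finger_gap: 0.0853
```

```bash
python3 -c "
from h import *
st();go(*sc(-.075),.059)"
```

```text
clk 26.15 j [-0.12   0.037 -0.919 -0.167  0.178 -0.203] tcp [0.6073 0.0579 0.1514] z [ 0.71   0.093 -0.698] tilt 45.7 az 7.5 x [-0.689 -0.117 -0.716] y [-0.148  0.989 -0.019] F [ 0.4 -0.2  0.4] 0.085
tcp [0.6073 0.0579 0.1514] yaw -2.973 clk 26.15 gap 0.0853 -> d [66.1  2.6 64.5] turn None
```

Emit:
arm_command(moves=[[0, 25, 2.6, 25, 0], [0, 50, 2.6, 50, 0], [0, 66, 2.6, 64, 0], [0, 66, 2.6, 64, 0], [0, 66, 2.6, 64, 0]])

```text
clock: 26.65
tcp_pos: [0.6069, 0.0588, 0.0579]
orientation: [0.386, -0.072, 0.919, 0.021]
wrist_force: [0.1, -0.5, -1.7]
finger_gap: 0.0856
```

Emit:
arm_command(moves=[[1, 0, 0, 0, 0], [1, 0, 0, 0, 0], [1, 0, 0, 0, 0], [1, 0, 0, 0, 0], [1, 0, 0, 0, 0], [1, 0, 0, 0, 0], [1, 0, 0, 0, 0], [1, 0, 0, 0, 0]], squeeze=40)

```text
clock: 27.45
tcp_pos: [0.6072, 0.0603, 0.0584]
orientation: [0.387, -0.073, 0.919, 0.022]
wrist_force: [-5.7, 4.1, 8.5]
finger_gap: 0.0352
```

```bash
python3 -c "
from h import *
st();go(*sc(-.03),.059)"
```

```text
clk 27.45 j [-0.117  0.261 -1.027 -0.497  0.179 -0.202] tcp [0.6072 0.0603 0.0584] z [ 0.708  0.097 -0.7  ] tilt 45.6 az 7.8 x [-0.69  -0.118 -0.714] y [-0.151  0.988 -0.017] F [-5.7  4.1  8.5] 0.035
tcp [0.6072 0.0603 0.0584] yaw -2.973 clk 27.45 gap 0.0352 -> d [-31.7  -2.3  31.6] turn None
```

Emit:
arm_command(moves=[[1, -8, 0, 8, 0], [1, -16, -0.5, 16, 0], [1, -24, -1, 24, 0], [1, -32, -1.5, 32, 0], [1, -32, -1.5, 32, 0]])

```text
clock: 27.95
tcp_pos: [0.6532, 0.0659, 0.059]
orientation: [0.387, -0.073, 0.919, 0.022]
wrist_force: [1.2, 5.4, 1.9]
finger_gap: 0.0349
```

```bash
python3 -c "
from h import *
st();go(*sc(.015),.059)"
```

```text
clk 27.95 j [-0.093  0.318 -0.921 -0.451  0.163 -0.185] tcp [0.6532 0.0659 0.059 ] z [ 0.708  0.097 -0.699] tilt 45.6 az 7.8 x [-0.689 -0.118 -0.715] y [-0.152  0.988 -0.016] F [1.2 5.4 1.9] 0.035
tcp [0.6532 0.0659 0.059 ] yaw -2.972 clk 27.95 gap 0.0349 -> d [-30.4  -1.7  31. ] turn None
```

Emit:
arm_command(moves=[[1, -6, 0, 6, 0], [1, -12, -0.5, 12, 0], [1, -18, -1, 18, 0], [1, -24, -1.5, 24, 0], [1, -31, -1.5, 31, 0], [1, -31, -1.5, 31, 0]])

```text
clock: 28.55
tcp_pos: [0.693, 0.0719, 0.0577]
orientation: [0.385, -0.073, 0.92, 0.023]
wrist_force: [-18.0, 6.3, 13.9]
finger_gap: 0.0349
```

```bash
python3 -c "
from h import *
from workcell import env
st()
p,d=env.read_camera('scene');c=env.get_calibration('scene')
cv2.imwrite('pics/s4.png',cv2.resize(p[200:340,200:420],None,fx=3.2,fy=3.2))"
```

```text
clk 28.55 j [-0.073  0.37  -0.823 -0.402  0.15  -0.169] tcp [0.693  0.0719 0.0577] z [ 0.704  0.099 -0.703] tilt 45.3 az 8.0 x [-0.693 -0.116 -0.711] y [-0.152  0.988 -0.013] F [-18.    6.3  13.9] 0.035
```

View pics/s4.png

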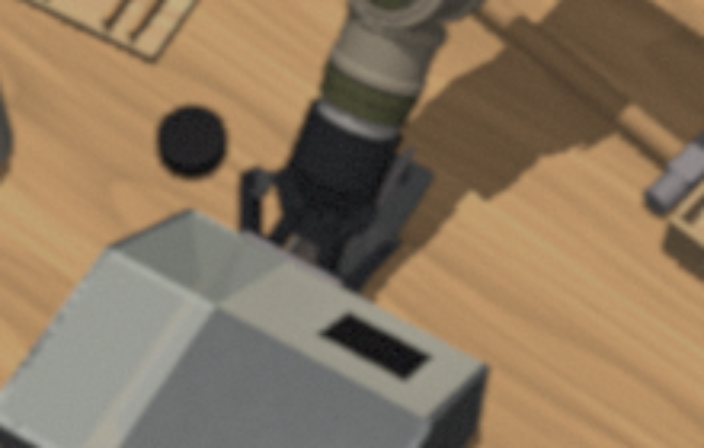

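Emit:
arm_command(moves=[[0.5, 2, 0, -2, 0], [0.5, 2, 0, -2, 0], [0.5, 2, 0, -2, 0], [0.5, 2, 0, -2, 0]])

```text
clock: 29.0
tcp_pos: [0.6929, 0.0689, 0.0577]
orientation: [0.386, -0.072, 0.92, 0.021]
wrist_force: [-3.1, 0.7, 0.4]
finger_gap: 0.0427
```

Emit:
arm_command(moves=[[0.5, 0, 0, -20, 0], [0.5, 0, 0, -50, 0], [0.5, 0, 0, -80, 0], [0.5, 30, 0, -110, 0], [1, 30, 0, -150, 0], [1, 30, 0, -150, 0]])

```text
clock: 29.6
tcp_pos: [0.5643, 0.0509, 0.1444]
orientation: [0.387, -0.072, 0.919, 0.02]
wrist_force: [0.5, -0.4, 0.3]
finger_gap: 0.0146
```

```bash
python3 -c "
from h import *
from workcell import env
st();tip(-.075,.120); tip(-.08,.060)
p,d=env.read_camera('scene');c=env.get_calibration('scene');np.savez('pics/s5.npz',p=p,d=d,**c)
p,P=cloud('pics/s5.npz');q=P[~np.isnan(P[...,0])]
D=q[:,:2]-O;a=D@[np.cos(YAW),np.sin(YAW)];b=D@[-np.sin(YAW),np.cos(YAW)]
m=(a>-.18)&(a<-.01)&(abs(b)<.025)&(q[:,2]>.055)&(q[:,2]<.08)
rect(q,m,'core');print(np.percentile(a[m],[0,2,50,99]),np.percentile(b[m],[1,50,99]))
cv2.imwrite('pics/s5.png',cv2.resize(p[200:340,200:420],None,fx=3.2,fy=3.2))"
```

```text
clk 29.6 j [-0.153 -0.034 -1.013 -0.185  0.201 -0.227] tcp [0.5643 0.0509 0.1444] z [ 0.709  0.092 -0.699] tilt 45.6 az 7.4 x [-0.689 -0.117 -0.715] y [-0.148  0.989 -0.019] F [ 0.5 -0.4  0.3] 0.015
lead corner now sc [-0.0987 -0.0018  0.1403] lowest z 0.1246 target tcp [0.588 0.056 0.124] shift [-2.1  1.9 31.1]
lead corner now sc [-0.0987 -0.0018  0.1403] lowest z 0.1246 target tcp [0.583 0.055 0.064] shift [44.3  3.1 69.5]
core 236 [637.6  67. ] [48.8 36.7] 9.1 z [59.5 69.2 75.4]
[-0.06810788 -0.0653149  -0.04342653 -0.02179288] [-0.01318132  0.00737279  0.02202089]
```

View pics/s5.png

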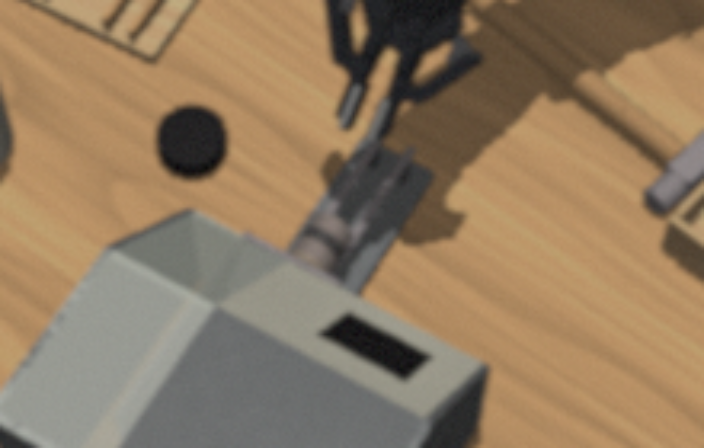

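Emit:
arm_command(moves=[[1, 5, 2, 24, 0], [1, 20, 2, 40, 0], [1, 35, 3, 60, 0], [1, 43, 3, 68, 0], [1, 43, 3, 68, 0], [1, 43, 3, 68, 0]])

```text
clock: 30.25
tcp_pos: [0.5964, 0.0558, 0.0679]
orientation: [0.379, -0.073, 0.922, 0.021]
wrist_force: [0.7, -0.5, -0.2]
finger_gap: 0.0
```

```bash
python3 -c "
from h import *
st();tip(-.05,.062);tip(0,.062);tip(.042,.062)"
```

```text
clk 30.25 j [-0.128  0.212 -1.025 -0.427  0.183 -0.212] tcp [0.5964 0.0558 0.0679] z [ 0.695  0.094 -0.712] tilt 44.6 az 7.7 x [-0.703 -0.118 -0.702] y [-0.15   0.989 -0.016] F [ 0.7 -0.5 -0.2] 0.0
lead corner now sc [-0.0664 -0.0012  0.0635] lowest z 0.0481 target tcp [0.612 0.059 0.066] shift [-10.6   1.   12.6]
lead corner now sc [-0.0664 -0.0012  0.0635] lowest z 0.0481 target tcp [0.662 0.066 0.066] shift [-46.2   0.1  47.7]
lead corner now sc [-0.0664 -0.0012  0.0635] lowest z 0.0481 target tcp [0.704 0.072 0.066] shift [-76.1  -0.5  77.1]
```

Emit:
arm_command(moves=[[1, -8, 1, 10, 0], [1, -16, 1, 18, 0], [1, -24, 1, 26, 0], [1, -32, 1, 35, 0], [1, -38, 0.5, 41, 0], [1, -44, 0, 48, 0], [1, -44, 0, 48, 0]])

```text
clock: 30.95
tcp_pos: [0.6617, 0.0657, 0.0668]
orientation: [0.38, -0.073, 0.922, 0.021]
wrist_force: [-0.4, -0.4, -0.6]
finger_gap: 0.0002
```

```bash
python3 -c "
from h import *
st();tip(.03,.060);tip(.042,.059)"
```

```text
clk 30.95 j [-0.089  0.306 -0.881 -0.384  0.156 -0.183] tcp [0.6617 0.0657 0.0668] z [ 0.698  0.094 -0.71 ] tilt 44.8 az 7.7 x [-0.7   -0.119 -0.704] y [-0.15   0.988 -0.017] F [-0.4 -0.4 -0.6] 0.0
lead corner now sc [-0.0002 -0.0002  0.0625] lowest z 0.047 target tcp [0.692 0.07  0.064] shift [-19.7  -0.3  23.1]
lead corner now sc [-0.0002 -0.0002  0.0625] lowest z 0.047 target tcp [0.704 0.072 0.063] shift [-27.5  -0.5  32.2]
```

Emit:
arm_command(moves=[[1, -5, 0, 7, 0], [1, -10, 0, 13, 0], [1, -15, 0, 18, 0], [1, -20, 0, 23, 0], [1, -20, 0, 23, 0]])

```text
clock: 31.45
tcp_pos: [0.691, 0.0701, 0.064]
orientation: [0.38, -0.073, 0.922, 0.021]
wrist_force: [-0.2, -0.2, 0.2]
finger_gap: -0.0001
```

Emit:
arm_command(moves=[[1, -4, 0, 4, 0], [1, -8, 0, 9, 0], [1, -8, 0, 9, 0]])

```text
clock: 31.75
tcp_pos: [0.7005, 0.072, 0.0608]
orientation: [0.377, -0.073, 0.923, 0.021]
wrist_force: [-3.5, -0.8, -2.8]
finger_gap: -0.0002
```

```bash
python3 -c "
from h import *
from workcell import env
st();tip(.045,.059)
p,d=env.read_camera('top');c=env.get_calibration('top');np.savez('pics/t6.npz',p=p,d=d,**c)
cv2.imwrite('pics/t6.png',cv2.resize(p[90:270,200:400],None,fx=3,fy=3))"
```

```text
clk 31.75 j [-0.069  0.368 -0.788 -0.35   0.142 -0.169] tcp [0.7005 0.072  0.0608] z [ 0.694  0.094 -0.714] tilt 44.4 az 7.7 x [-0.705 -0.118 -0.7  ] y [-0.15   0.989 -0.016] F [-3.5 -0.8 -2.8] -0.0
lead corner now sc [0.0391 0.0009 0.0564] lowest z 0.041 target tcp [0.707 0.072 0.063] shift [-6.1 -1.   2.3]
```

View pics/t6.png

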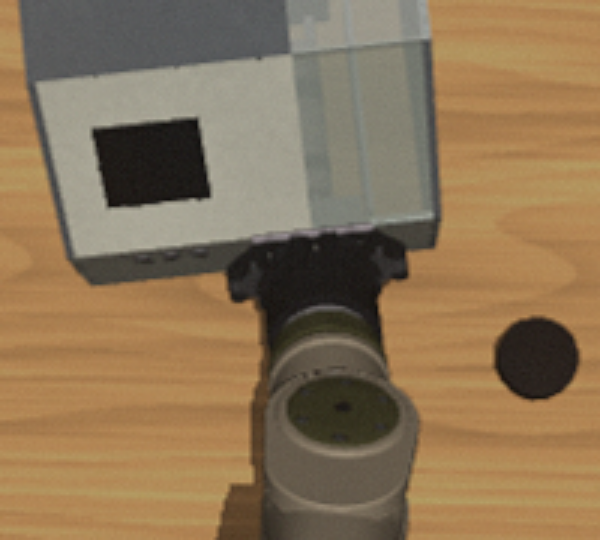

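Emit:
arm_command(moves=[[1, -2, 0, 2, 0], [1, -4, 0, 3, 0], [1, -4, 0, 3, 0]])

```text
clock: 32.1
tcp_pos: [0.7015, 0.073, 0.0585]
orientation: [0.374, -0.072, 0.924, 0.022]
wrist_force: [-15.0, -1.5, -0.3]
finger_gap: 0.0001
```

```bash
python3 -c "
from h import *
st();tip(.045,.059)"
```

```text
clk 32.1 j [-0.067  0.373 -0.78  -0.341  0.14  -0.167] tcp [0.7015 0.073  0.0585] z [ 0.688  0.094 -0.719] tilt 44.0 az 7.8 x [-0.71  -0.118 -0.695] y [-0.15   0.989 -0.014] F [-15.   -1.5  -0.3] 0.0
lead corner now sc [0.0401 0.0017 0.0539] lowest z 0.0386 target tcp [0.707 0.072 0.064] shift [-7.  -1.9 -0.3]
```

Emit:
arm_command(moves=[[1, 3, 0, -5, 0], [1, 2, 0, -15, 0], [1, 2, 0, -40, 0], [1, 2, 0, -80, 0], [1, 2, 0, -120, 0], [1, 2, 0, -160, 0], [1, 2, 0, -200, 0], [1, 2, 0, -200, 0]])

```text
clock: 32.9
tcp_pos: [0.5674, 0.0534, 0.2121]
orientation: [0.385, -0.073, 0.92, 0.02]
wrist_force: [0.4, -0.5, 0.1]
finger_gap: 0.0003
```

```bash
python3 -c "
from h import *
from workcell import env
st()
p,d=env.read_camera('top');c=env.get_calibration('top');np.savez('pics/t7.npz',p=p,d=d,**c)
A=cv2.resize(p[90:260,260:360],None,fx=3.5,fy=3.5)
p,d=env.read_camera('scene');c=env.get_calibration('scene');np.savez('pics/s7.npz',p=p,d=d,**c)
B=cv2.resize(p[225:395,195:325],None,fx=3.4,fy=3.5)
cv2.imwrite('pics/t7.png',np.hstack([A,B[:A.shape[0]]]))"
```

```text
clk 32.9 j [-0.146 -0.153 -0.889  0.062  0.196 -0.225] tcp [0.5674 0.0534 0.2121] z [ 0.705  0.093 -0.703] tilt 45.4 az 7.5 x [-0.693 -0.12  -0.711] y [-0.15   0.988 -0.02 ] F [ 0.4 -0.5  0.1] 0.0
```

View pics/t7.png

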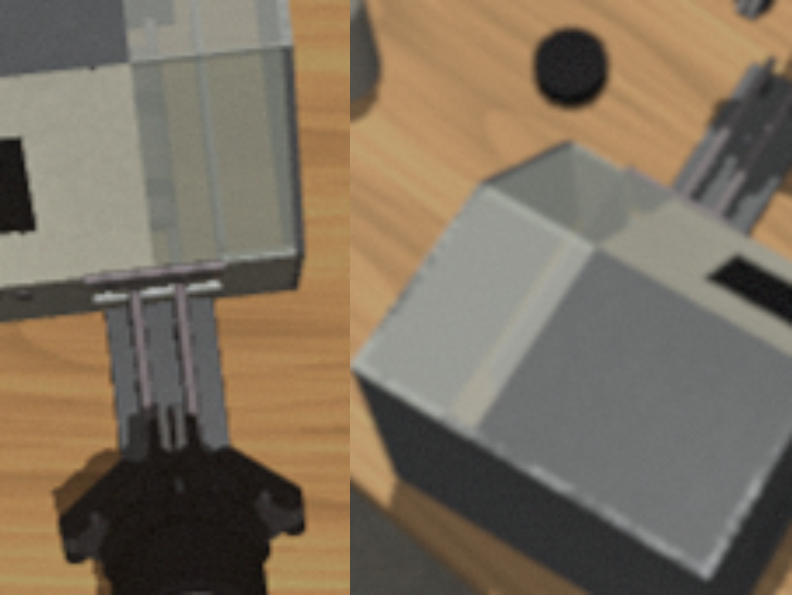

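```bash
python3 -c "
from h import *
a=np.load('pics/top0.npz');b=np.load('pics/t7.npz')
for nm,sl in(('mouth',np.s_[168:176,288:324]),('front left of it',np.s_[168:176,230:280]),('window',np.s_[120:165,300:335])):
    print(nm,np.abs(a['p'][sl].astype(int)-b['p'][sl]).mean())
np.set_printoptions(linewidth=200)
for v in range(166,178): print(v,a['p'][v,288:326:4].mean(-1).astype(int),b['p'][v,288:326:4].mean(-1).astype(int))
A=cv2.resize(a['p'][160:182,280:332],None,fx=7,fy=14,interpolation=0);B=cv2.resize(b['p'][160:182,280:332],None,fx=7,fy=14,interpolation=0)
cv2.imwrite('pics/cmp.png',np.hstack([A,B]))"
```

```text
mouth 2.3854166666666665
front left of it 2.506666666666667
window 3.4355555555555557
166 [158 157 158 130 114 109 142 117 124  80] [156 156 157 130 113 106 137 115 124  78]
167 [146 130 127 126 141 115 121  75  65  66] [143 127 127 125 134 112 121  76  61  62]
168 [122 137 135 118 114  70  69  43  43  62] [117 134 135 119 113  65  68  41  43  65]
169 [123 123 103  67  54  45  49  49  58  64] [121 123 100  64  54  48  51  46  54  68]
170 [ 88  63  47  47  47  52  50  64 159  62] [ 86  63  47  46  46  49  47  65 157  61]
171 [ 55  41  48  51  59 125  84 161 189  60] [ 51  42  47  50  54 122  83 159 185  62]
172 [ 49  47  58  70 157 179 105 158 126  61] [ 48  45  57  71 154 175 105 158 124  58]
173 [ 62  82  76 136 190 150 115  92  67  59] [ 62  77  76 136 187 144 111  89  64  62]
174 [160 165 124 130 115  81 115  50  48  63] [159 165 121 126 115  80 112  53  48  62]
175 [171 140  86  90  61  55 112  79  70 115] [169 139  86  83  58  53 112  79  68 112]
176 [100  77  46  74  66  84 118  95  81 132] [100  74  43  75  63  84 115  92  80 127]
177 [ 61  56  55  84  85  96 120  96  81 126] [ 55  50  51  84  84  93 119  93  79 124]
```

View pics/cmp.png

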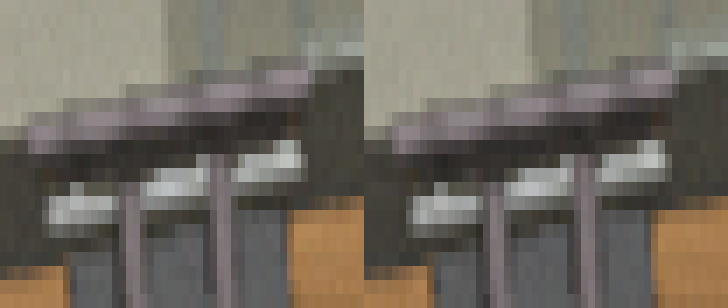

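```bash
python3 -c "
from h import *
np.set_printoptions(linewidth=200,suppress=True,precision=3)
c,s=np.cos(YAW),np.sin(YAW)
for f in('top0','t7'):
    p,P=cloud(f'pics/{f}.npz');D=P-np.r_[O,0];X=D[...,0]*c+D[...,1]*s;Y=-D[...,0]*s+D[...,1]*c
    print(f)
    for u in(301,307,313): print(u,[(v,round(X[v,u]*1e3),round(P[v,u,2]*1e3),int(p[v,u].mean())) for v in range(164,178)])
for x,y in(('top0','t7'),('scene0','s7')):
    a=np.load(f'pics/{x}.npz');b=np.load(f'pics/{y}.npz')
    d=cv2.GaussianBlur(np.abs(a['p'].astype(int)-b['p']).mean(-1).astype(np.float32),(5,5),0)
    # project chamber core position
    from numpy.linalg import inv
    for h in (.073,):
      for xx in(.04,.1,.15):
        w=np.r_[sc(xx),h];q=inv(a['pose'])@np.r_[w,1];u=a['fx']*q[0]/q[2]+a['cx'];v=a['fy']*q[1]/q[2]+a['cy'];print(x,xx,'px',round(u),round(v),'diff',d[int(v)-4:int(v)+5,int(u)-4:int(u)+5].mean(),'ddepth',np.nanmean((b['d']-a['d'])[int(v)-4:int(v)+5,int(u)-4:int(u)+5]))
"
```

```text
top0
301 [(164, 4, 113, 158), (165, 3, 109, 160), (166, 1, 110, 129), (167, -1, 109, 136), (168, -2, 106, 120), (169, 0, 83, 68), (170, 0, 73, 46), (171, 1, 61, 47), (172, 4, 38, 83), (173, 2, 33, 170), (174, 0, 34, 136), (175, -1, 26, 71), (176, 1, 9, 50), (177, -2, 13, 79)]Traceback (most recent call last):
  File "<string>", line 8, in <module>
    for u in(301,307,313): print(u,[(v,round(X[v,u]*1e3),round(P[v,u,2]*1e3),int(p[v,u].mean())) for v in range(164,178)])
                                       ~~~~~^^^^^^^^^^^^
ValueError: cannot convert float NaN to integer
```

```bash
python3 -c "
from h import *
np.set_printoptions(linewidth=200,suppress=True,precision=0)
c,s=np.cos(YAW),np.sin(YAW)
from workcell import env
p,d=env.read_camera('top');cc=env.get_calibration('top');np.savez('pics/t8.npz',p=p,d=d,**cc)
for f in('top0','t7','t8'):
    p,P=cloud(f'pics/{f}.npz');D=P-np.r_[O,0];X=D[...,0]*c+D[...,1]*s
    for v,us in((170,slice(300,306)),(171,slice(296,302)),(169,slice(306,314)),(168,slice(312,318))): print(f,v,'X',X[v,us]*1e3,'z',P[v,us,2]*1e3)
for x,y in(('top0','t7'),('scene0','s7')):
    a=np.load(f'pics/{x}.npz');b=np.load(f'pics/{y}.npz')
    e=np.abs(a['p'].astype(int)-b['p']).mean(-1).astype(np.float32);e=cv2.GaussianBlur(e,(5,5),0)
    for xx in(.045,.07,.1,.13,.15):
      for yy in(-.01,):
        q=np.linalg.inv(a['pose'])@np.r_[sc(xx,yy),.07,1];u=int(a['fx']*q[0]/q[2]+a['cx']);v=int(a['fy']*q[1]/q[2]+a['cy']);S=np.s_[v-3:v+4,u-3:u+4]
        print(x,xx,(u,v),'diff %.1f'%e[S].mean(),'zmean %.3f %.3f'%(np.nanmean(cloud(f'pics/{x}.npz')[1][S][...,2]),np.nanmean(cloud(f'pics/{y}.npz')[1][S][...,2])),a['p'][S].mean((0,1)),b['p'][S].mean((0,1)))
"
```

```text
top0 170 X [-1.  0.  0. -0. -0.  1.] z [79. 73. 73. 75. 72. 66.]
top0 171 X [-1.  1.  1.  0. -1.  1.] z [73. 66. 65. 67. 69. 61.]
top0 169 X [ 1.  0.  0. -0. -0. -1.  0.  0.] z [77. 78. 76. 76. 75. 76. 71. 70.]
top0 168 X [-0. -0.  0. -1.  0.  0.] z [83. 84. 79. 82. 76. 76.]
t7 170 X [ 0. -0.  0.  1.  0. -0.] z [74. 75. 73. 70. 70. 72.]
t7 171 X [ 1.  0.  0. -0.  1. -0.] z [66. 69. 66. 68. 62. 65.]
t7 169 X [ 0.  0.  0.  0. -0.  1. -0.  1.] z [78. 76. 77. 75. 76. 71. 74. 68.]
t7 168 X [-1.  0.  1.  1. -0.  0.] z [88. 79. 76. 77. 78. 76.]
t8 170 X [-0.  1. -0.  0.  0.  1.] z [76. 72. 74. 71. 70. 68.]
t8 171 X [0. 0. 0. 0. 1. 0.] z [69. 67. 66. 66. 63. 63.]
t8 169 X [ 0. -0. -0. -1.  0.  0.  0.  0.] z [78. 79. 79. 80. 73. 72. 70. 70.]
t8 168 X [ 0. -0.  1.  0.  0.  0.] z [81. 83. 78. 78. 78. 75.]
top0 0.045 (306, 149) diff 7.4 zmean 0.135 0.135 [117. 129. 130.] [113. 121. 119.]
top0 0.07 (305, 137) diff 6.0 zmean 0.154 0.154 [117. 128. 128.] [114. 122. 120.]
top0 0.1 (303, 124) diff 6.6 zmean 0.175 0.175 [116. 128. 128.] [113. 121. 119.]
top0 0.13 (302, 110) diff 6.5 zmean 0.197 0.196 [116. 126. 126.] [111. 120. 117.]
top0 0.15 (301, 101) diff 3.4 zmean 0.201 0.201 [139. 148. 149.] [137. 145. 145.]
scene0 0.045 (276, 299) diff 5.0 zmean 0.195 0.195 [120. 129. 130.] [125. 134. 135.]
scene0 0.07 (270, 308) diff 3.9 zmean 0.200 0.199 [106. 106. 104.] [110. 110. 108.]
scene0 0.1 (264, 318) diff 4.2 zmean 0.199 0.200 [107. 107. 105.] [111. 111. 109.]
scene0 0.13 (257, 328) diff 4.3 zmean 0.199 0.200 [107. 107. 105.] [111. 111. 109.]
scene0 0.15 (252, 335) diff 3.7 zmean 0.199 0.200 [108. 108. 106.] [111. 111. 110.]
```

```bash
python3 -c "
from h import *
a=np.load('pics/top0.npz');b=np.load('pics/t7.npz');b2=np.load('pics/t8.npz')
e=a['p'].astype(float)[...,2]-(b['p'].astype(float)[...,2]+b2['p'][...,2])/2
def px(x,y,h=.065):
    q=np.linalg.inv(a['pose'])@np.r_[sc(x,y),h,1];return a['fx']*q[0]/q[2]+a['cx'],a['fy']*q[1]/q[2]+a['cy']
def val(x,y):
    u,v=px(x,y);return cv2.getRectSubPix(e.astype(np.float32),(1,1),(u,v))[0,0]
print('along',[(int(x*1e3),round(float(np.mean([val(x,y) for y in np.arange(-.014,.003,.002)])),1)) for x in np.arange(.02,.175,.004)])
print('across',[(int(y*1e3),round(float(np.mean([val(x,y) for x in np.arange(.05,.13,.004)])),1)) for y in np.arange(-.036,.036,.003)])
p,P=cloud('pics/t8.npz');Z=P[...,2];v,u=np.mgrid[:480,:640];g=lambda A,B,C,D:(u>=A)&(u<B)&(v>=C)&(v<D)
rect(P,g(135,210,278,332)&(Z>.03)&(Z<.042),'box contents')
for n,A,B in(('c2',464,495),('c3',504,532)): rect(P,g(A,B,215,290)&(Z>.04),n)
rect(P,g(360,395,190,225)&(Z>.012),'tape')
rect(P,g(105,165,200,255)&(Z>.05),'mug');rect(P,g(430,475,130,180)&(Z>.012),'bottle')
h=cv2.cvtColor(p,cv2.COLOR_BGR2HSV);m=g(175,208,278,332)&(Z>.025)&(Z<.05)&(h[...,1]>130)&(h[...,0]<14);rect(P,m,'block')
"
```

```text
along [(20, 2.2), (24, 2.2), (28, 1.7), (32, 7.0), (36, 15.7), (40, 11.1), (44, 8.2), (48, 8.5), (52, 9.4), (56, 15.0), (60, 14.1), (64, 12.4), (68, 8.4), (72, 7.8), (76, 7.7), (80, 6.5), (84, 5.3), (88, 7.8), (92, 7.5), (96, 7.6), (100, 7.2), (104, 8.2), (108, 10.9), (112, 13.4), (116, 14.7), (120, 11.6), (124, 7.7), (128, 8.0), (132, 10.4), (136, 9.2), (139, 3.4), (144, 7.4), (148, 7.2), (152, 3.2), (156, 1.9), (160, 2.1), (164, 1.4), (167, 1.9), (172, 1.7)]
across [(-36, 2.3), (-32, 2.2), (-29, 1.9), (-26, 2.2), (-23, 2.6), (-20, 1.9), (-17, 4.4), (-14, 9.0), (-11, 7.1), (-8, 10.5), (-5, 13.3), (-2, 12.2), (0, 8.8), (3, 2.4), (6, 2.0), (9, 2.6), (12, 2.1), (15, 2.3), (18, 2.0), (21, 2.1), (24, 2.0), (27, 2.0), (30, 2.2), (33, 2.1)]
box contents 1302 [389.9 346.6] [113.1 162.3] 1.3 z [32.6 37.6 41.1]
c2 665 [ 518.  -309.2] [81.7 36. ] 9.8 z [47.7 59.3 64.3]
c3 498 [ 537.7 -395.7] [59.7 36.9] 9.3 z [45.7 59.4 64.8]
tape 578 [609.4 -95.6] [58.3 58.9] 28.4 z [18.8 23.2 27.1]
mug 757 [547.8 426.5] [ 79.8 105.2] 82.6 z [53.3 78.  92.5]
bottle 1059 [ 714.5 -236.4] [61.6 54.5] 50.4 z [ 28.8 114.4 172.3]
block 577 [379.1 319. ] [37. 89.] 85.9 z [32.3 37.6 41.5]
```

```bash
python3 -c "
from workcell import env
print(env.get_state()['clock'],abs(env.get_state()['qvel']).max());print(env.hand_in())"
```

```text
33.05 0.04794658032297615
the job is handed in; nothing more can be done
None
```

I finished the task and handed it in at 33 s of the 72 s allowed; no verdict is reported. The marker block is in the empty half of the box. The long core is inside the scanner, and the flap is shut behind it.

**How the core went in:** The moves can't tilt the tool directly, so I built up a tilt of about 45° by commanding poses beyond the arm's reach. Gripping the core, I drew it along the bars until its own front opened the flap. I then pushed its rear end with shut fingers until the gripper met the machine front, about 40 mm inside the mouth.

**Last checks before handing in:**
- **Flap:** its face lies in the front's plane to within 1 mm, the same as at the start.
- **Core:** through the window it spans about x = 37 to 150 mm, so its centre is near 94 mm. One side edge is at about y = -18 mm, which puts it on the bars' middle line.
- **Block:** it lies flat in the box at the right height.
- **Other things:** the two other cores, tape, mug and bottle are within 1 mm of where they started. I did not measure the hammer or scriber again, but the hammer looked unmoved in the pictures.
- **Arm:** it stands clear with no contact force.

**What was less certain:**
- The core sits only a few mm past the 36 mm depth at which the flap drops shut.
- The drag was stopped by about 18 N and the push by 15 N, both below the 40 N limit.
- Joint 3 read up to 1.265 rad against the listed limit of 1.26 while I was tilting the tool. Joint 2 also touched its lower limit, reading -0.861 against -0.86.

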